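# Mix the paint bottles on the press-down mixer

### The job

Get the paints ready: lift the dust cap off the mixer's pad and set it into the square wooden holder, then turn the mixer's power knob clockwise until it clicks on. Mix every paint bottle standing on the black mat, the tallest first and so on down to the shortest, by pressing it upright, base down, onto the sprung pad as far as it goes and holding it there for a full second, and stand each one on the bamboo board; when all have been mixed, click the knob back to off, leave every bottle upright on the board and put the cap back over the pad, flat on the mixer. Do not knock over or push aside anything else.

Things in the scene. Friction and masses are not known exactly. Their poses are not given: they have to be found in the camera images.
- mixer: Grey paint mixer fixed to the table: box 130 (x) x 200 (y) x 70 mm high. Origin: centre of its underside on the table. The sprung pad is on its top at local y = +45 mm, the power knob at local y = -55 mm.
- pad_rest (a point): Centre of the top face of the mixer's sprung black rubber pad when it is up: 90 mm above the table (20 mm above the mixer's case). Pad diameter 68 mm; it travels straight down 10 mm to its stop and needs about 6 N to start and 13 N to reach the stop. Does not move with the pad.
- pad (a joint): Travel of the pad: 0 up, 0.010 m fully depressed against its stop; springs back up when released.
- power (a joint): The mixer's power knob: rests near 0 (-0.05) when off, near 1.3 (1.35) rad when on. Turns clockwise from above for on, anticlockwise for off; in between (0.65 rad) is a detent that takes about 0.12 N m to pass, beyond which it snaps over by itself.
- power_grip (a point): Middle of the black bar grip of the power knob, on the knob's vertical axis, 98 mm above the table. The bar is 54 mm long, 14 mm thick and spans 82 to 110 mm above the table; the length lies along the mixer's x axis when off and turns clockwise from above with the knob. The point has the mixer's orientation and does not turn. The knob's base disc is 48 mm across.
- cap: Loose aluminium dust cap, an inverted cup of 87 mm diameter (81 mm inside), 38 mm high, with a black bar grip on top: 50 mm along its x, 14 mm thick along its y, from 38 to 68 mm above the cap's rim. Origin: centre of the open lower rim. At the start it stands on the mixer's case (70 mm above the table) over the pad. 0.12 kg.
- holder: Square wooden cap holder fixed to the table, an open tray 115 x 115 mm outside, 103 x 103 mm inside, 22 mm high. Origin: centre of its underside.
- holder_in (a point): Centre of the holder's inner floor, 6 mm above the table.
- board: Bamboo board fixed on the table, 360 (x) x 260 (y) x 12 mm. Origin: centre of its underside; its top is 12 mm above the table. A steel measuring cup and a paintbrush are on its -y half.
- mat: Thin black rubber mat fixed on the table, 260 (x) x 240 (y) x 3 mm, where the bottles stand at the start. Origin: centre of its underside.
- bottle_a: White paint bottle, the tallest of the four sizes (124, 104, 84, 66 mm; a bottle may be absent): 124 mm high overall, steel foot of 72 mm diameter and 10 mm high, then a straight round body of 54 mm diameter up to 102 mm, then a black screw cap of 38 mm diameter, fixed on. Origin: centre of its underside, z up through the cap. 0.28 kg.
- bottle_b: White paint bottle, the second tallest of the four sizes (124, 104, 84, 66 mm; a bottle may be absent): 104 mm high overall, steel foot of 72 mm diameter and 10 mm high, then a straight round body of 54 mm diameter up to 82 mm, then a black screw cap of 38 mm diameter, fixed on. Origin: centre of its underside, z up through the cap. 0.26 kg.
- bottle_c: White paint bottle, the third tallest of the four sizes (124, 104, 84, 66 mm; a bottle may be absent): 84 mm high overall, steel foot of 72 mm diameter and 10 mm high, then a straight round body of 54 mm diameter up to 62 mm, then a black screw cap of 38 mm diameter, fixed on. Origin: centre of its underside, z up through the cap. 0.24 kg.
- bottle_d: White paint bottle, the shortest of the four sizes (124, 104, 84, 66 mm; a bottle may be absent): 66 mm high overall, steel foot of 72 mm diameter and 10 mm high, then a straight round body of 54 mm diameter up to 44 mm, then a black screw cap of 38 mm diameter, fixed on. Origin: centre of its underside, z up through the cap. 0.23 kg.
- cup: Steel measuring cup on the board: 66 mm across the rim, 45 mm high, flat handle along its +x, ending 106 mm from its centre. Origin: centre of its underside.
- brush_a: Paintbrush with wooden handle lying on the board, 190 mm long along its x, 12 mm high. Origin: under its middle.
- brush_b: Paintbrush with dark handle lying along the middle of the mat between the bottles, 200 mm long along its x, 12 mm high. Origin: under its middle.
- tube: Aluminium paint tube lying on the table beyond the mixer, 126 x 34 x 26 mm. Origin: under its middle.
- sponge: Yellow sponge 100 x 65 x 30 mm on the table near the robot. Origin: centre of its underside.
- brush_jar: White ceramic jar of brushes beyond the mixer, 72 mm across, 215 mm high with the brushes. Origin: centre of its underside.
- can: Steel can beyond the mixer, 76 mm across, 110 mm high. Origin: centre of its underside.

How it is judged:
On the way, in this order (a step that is already met when the one before it is completed fails the run):
1. the dust cap lies flat in the holder (horizontal distance between cap and holder_in below 0.015 m and z of cap in the frame of holder_in below 0.005 m and angle between cap's own z axis and vertical below 0.12 rad and linear speed of cap below 0.02 m/s), for 0.3 s.
2. the power knob has clicked over to on (value of joint power above 1.1 rad), for 0.3 s.
3. the tallest bottle (bottle_a, if present), held upright, presses the pad fully down (8 mm or more of its 10 mm) for 0.6 s (z of bottle_a in the frame of pad_rest between -0.016 and -0.008 m and horizontal distance between bottle_a and pad_rest below 0.025 m and angle between bottle_a's own z axis and vertical below 0.2 rad), for 0.6 s.
4. the second tallest bottle (bottle_b, if present), held upright, presses the pad fully down (8 mm or more of its 10 mm) for 0.6 s (z of bottle_b in the frame of pad_rest between -0.016 and -0.008 m and horizontal distance between bottle_b and pad_rest below 0.025 m and angle between bottle_b's own z axis and vertical below 0.2 rad), for 0.6 s.
5. the third tallest bottle (bottle_c, if present), held upright, presses the pad fully down (8 mm or more of its 10 mm) for 0.6 s (z of bottle_c in the frame of pad_rest between -0.016 and -0.008 m and horizontal distance between bottle_c and pad_rest below 0.025 m and angle between bottle_c's own z axis and vertical below 0.2 rad), for 0.6 s.
6. the shortest bottle (bottle_d, if present), held upright, presses the pad fully down (8 mm or more of its 10 mm) for 0.6 s (z of bottle_d in the frame of pad_rest between -0.016 and -0.008 m and horizontal distance between bottle_d and pad_rest below 0.025 m and angle between bottle_d's own z axis and vertical below 0.2 rad), for 0.6 s.
7. the power knob has clicked back to off (value of joint power below 0.2 rad), for 0.3 s.
At the end, for the whole second after the job is handed in: The cap is back over the pad, flat on the mixer's case (centre within 15 mm), the power knob is off (below 0.2 rad), the pad is up, and every bottle present stands upright (within 0.12 rad) and at rest on the board with its centre at least 5 mm inside the board's edge (horizontal distance between cap and pad_rest below 0.015 m and z of cap in the frame of pad_rest between -0.025 and -0.015 m and angle between each of cap, bottle_a, bottle_b, bottle_c, bottle_d's own z axis and vertical below 0.12 rad and linear speed of each of cap, bottle_a, bottle_b, bottle_c, bottle_d below 0.02 m/s and value of joint power below 0.2 rad and value of joint pad below 0.003 m and x of bottle_a in the frame of board between -0.175 and 0.175 m and y of bottle_a in the frame of board between -0.125 and 0.125 m and z of bottle_a in the frame of board between 0.007 and 0.018 m and x of bottle_b in the frame of board between -0.175 and 0.175 m and y of bottle_b in the frame of board between -0.125 and 0.125 m and z of bottle_b in the frame of board between 0.007 and 0.018 m and x of bottle_c in the frame of board between -0.175 and 0.175 m and y of bottle_c in the frame of board between -0.125 and 0.125 m and z of bottle_c in the frame of board between 0.007 and 0.018 m and x of bottle_d in the frame of board between -0.175 and 0.175 m and y of bottle_d in the frame of board between -0.125 and 0.125 m and z of bottle_d in the frame of board between 0.007 and 0.018 m); the robot touches nothing.
It fails at once if a bystander (cup, brushes, tube, sponge, brush jar, can) is pushed more than 60 mm from its place (distance of any of cup, brush_a, brush_b, tube, sponge, brush_jar, can from where it was at the start of the episode above 0.06 m).
It fails at once if the cup, the brush jar or the can is knocked over (angle between any of cup, brush_jar, can's own z axis and vertical above 0.7 rad).
Of bottle_a, bottle_b, bottle_c, bottle_d only 2 to 4 are there at a start; the rules pass over those that are not, and their reading is None.
At some moment in a run one of bottle_a, bottle_b, bottle_c, bottle_d may be knocked a few centimetres aside while the robot is not near it.
It also fails if it takes over 210 s, if anything falls off the work surface, if the arm or the gripper's body presses on something with over 40 N, if the wrist force passes 120 N, or if a joint passes its speed limit or range.

### The arm

A 6-joint arm with a two-finger parallel gripper is mounted at the origin on the work surface. World frame = base frame: x ahead of the robot, y to its left, z up, the work surface at z = 0. Lengths are in m, angles in rad, forces in N, time in s.
With the tool pointing down it reaches from about 0.3 to 0.75 m from the base axis. Payload 8.5 kg.
Tool frame: the origin (TCP) lies between the finger pads; the fingertips stand 14 mm ahead of it and the grasp point (between the pads) lies 5 mm behind it; z points along the fingers, y is the line along which they close (so a half turn about z gives the same grasp; the last joint's range is limited). The gripper opens to 85 mm and grips with 20 to 120 N. Pads are 22 mm wide; open, the fingers measure 114 mm over their backs; the gripper's body (76 mm by 85 mm) begins 54 mm behind the grasp point. The pads swing forward as they close: fully open they stand 13 mm farther back than shut.
Start: joints at [1.114, 0.381, 1.297, -0, 1.464, -0.215], TCP at [0.132, 0.534, 0.245] pointing down, gripper open.
Joint ranges: [-3.11, 3.11], [-0.89, 2.33], [0.22, 2.48], [-1.42, 4.56], [0.17, 2.85], [-2.88, 2.88]. Speed limits (rad/s): [2.39, 2.39, 3.14, 3.14, 3.14, 3.14].

### API

Orientations are given as a rotation vector (axis times angle).
In Python, from cell import robot gives the robot as it stands.
- The arm moves only by the tool move_arm, never from a script. Its argument "moves" is a list that holds one entry, the list of rows, each a list of 5 numbers: the opening, from 0 (shut) to 1 (fully open), then the shift along the tool's x, y, z in units of 0.25 m (1.0 is 0.25 m), then the turn about the tool's z in units of 120 degrees (1.0 is 120 degrees). A call has 1 to 8 rows; each row shifts and turns the commanded pose from where the row before left it, along the tool's axes as they then stand; what a row does not reach is not made up. A row lasts 1/8 s, in which the tool goes at most 62.5 mm and 10.7 degrees, less where a joint would pass 70% of its speed; a pose out of reach is approached as far as the arm can. A call with a number of a shift or a turn outside -1 to 1 is refused whole. A call with a gripper value outside its range is refused whole. The fingers move at their own pace and stop on an object; "squeeze" is the grip in N (left out, the last holds). Time passes only in rows, so rows that do not move let the fingers close. It gives the time, the measured TCP pose, the force, the opening and the grip force at its end, in the units of the state.
- robot.sense(): the state, without advancing time (a new reading comes with each control period).
- robot.read_camera(name): name is "scene" or "top" or "wrist"; returns a dict with "pixels" (420x560x3 uint8, blue, green, red), "fov_y" (degrees; the focal length in pixels is half the picture's height over the tangent of half this angle, whatever the lens; pixels are square), "cx", "cy" (the principal point, pixels), "pose" (4x4, takes a point from camera to world coordinates). Camera axes: x right, y down, z forward; pixel columns grow to the right and rows downward; lengths in m; the calibration is good to about 2 mm. A picture is of the moment at which its call begins. There is no depth.
- robot.close_job(): hands the job in; it is judged then, once.
Trained networks look in the newest picture that a camera, given by its name, has taken for a name from the list of things; names that differ only in an ending like _2 or _b are one class to them, and where a whole thing is asked for, a point or a joint stands for the part that bears it (a point fixed in the world has none). Each returns a list of dicts, best first, with "conf" (0 to 1); they miss things now and then, are a little off and sometimes report something else, mostly with a low value. They report only what shows in the picture. A call takes as long as a camera call.
- robot.look_for(thing, camera): "box" ([left, top, right, bottom] as shares, 0 to 1, of the picture: columns of its width, rows of its height, round what is visible of it).
- robot.mark_of(thing, camera): "location" ([row, column] as shares, 0 to 1, of the picture: columns of its width, rows of its height: a listed point, or the origin of a listed thing).
The state is a dict: "time": time; "q": joint angles; "joint_velocities": joint speeds; "joint_efforts": joint torques, N m; "ee_pos": TCP position; "eef_rot": TCP orientation; "contact_force": force on the tool from outside, world axes, zero at the start; "torque": the same for the moment, N m; "opening": opening from 0.0 (shut) to 1.0 (fully open); "finger_force": force on a finger pad.
Only numpy, scipy, OpenCV 4.12 (cv2) and the standard library are available. Lean on these libraries where they do the work, as an engineer would, in place of code of your own. Each camera call takes 0.05 s, during which the arm holds its last target. There are 200 camera calls.

## Working session

There is one attempt and no reset: what is moved stays moved. The work goes in short steps, Python scripts to look and compute and a tool call to move; the robot and the scene stay as the last step left them, time stands still between calls to the robot, and variables do not carry over. Pictures are saved under pics/ and viewed, at most 14 in all, crops included, and the job is handed in when it is done.

Besides the shell and the picture viewer there is one more tool, called in YAML: its name, and indented under it one key for each argument. move_arm: Moves the arm, as the interface text tells. Its arguments: {"type":"object","properties":{"moves":{"type":"array"},"squeeze":{"type":"number"}},"required":["moves"]}

```bash
ls; mkdir -p pics
cat > h.py <<'E'
import numpy as np,cv2
from cell import robot
from scipy.spatial.transform import Rotation as R
def cam(n,save=None):
    c=robot.read_camera(n)
    if save: cv2.imwrite('pics/'+save,c['pixels'])
    return c
def ray(c,u,v):
    f=210/np.tan(np.radians(c['fov_y'])/2)
    d=c['pose'][:3,:3]@np.array([(u-c['cx'])/f,(v-c['cy'])/f,1]); return c['pose'][:3,3],d/np.linalg.norm(d)
def atz(c,u,v,z):
    o,d=ray(c,u,v); return o+d*(z-o[2])/d[2]
def proj(c,P):
    f=210/np.tan(np.radians(c['fov_y'])/2)
    p=np.linalg.inv(c['pose'])@np.append(P,1); return np.array([c['cx']+f*p[0]/p[2],c['cy']+f*p[1]/p[2]])
def tri(rays):
    A=0;b=0
    for o,d in rays:
        M=np.eye(3)-np.outer(d,d);A=A+M;b=b+M@o
    return np.linalg.solve(A,b)
E
python3 - <<'E'
from h import *
np.set_printoptions(precision=3,suppress=True)
s=robot.sense();print(s)
T=['mixer','pad_rest','power_grip','cap','holder','holder_in','board','mat','bottle_a','bottle_b','bottle_c','bottle_d','cup','brush_a','brush_b','tube','sponge','brush_jar','can']
for n in['top','scene']:
    c=cam(n,n+'0.png');print(n,c['fov_y'],c['cx'],c['cy'],c['pose'])
    for t in T:
        print(t,[(round(m['conf'],2),np.round([m['location'][1]*560,m['location'][0]*420]).astype(int).tolist()) for m in robot.mark_of(t,n)[:5]])
E
```

```text
pics
{'time': 0.0, 'q': array([ 1.114,  0.381,  1.298, -0.   ,  1.464, -0.215]), 'joint_velocities': array([ 0.   , -0.   ,  0.001, -0.001,  0.001,  0.002]), 'joint_efforts': array([ -0.002, -44.847, -23.127,  -0.   ,   0.005,   0.   ]), 'ee_pos': array([0.132, 0.534, 0.245]), 'eef_rot': array([-0.379, -3.118,  0.002]), 'contact_force': array([-0.455,  0.049,  0.141]), 'torque': array([-0.041,  0.002, -0.016]), 'finger_force': 0.0, 'opening': 1.0009263532988275}
top 54.88681797596803 277.2046501668368 210.02077800692874 [[ 0.075 -0.971  0.229  0.293]
 [-0.997 -0.074  0.013 -0.057]
 [ 0.004 -0.229 -0.973  1.128]
 [ 0.     0.     0.     1.   ]]
mixer [(0.96, [263, 192])]
pad_rest [(0.92, [241, 182])]
power_grip [(0.94, [280, 176]), (0.73, [222, 135])]
cap [(0.79, [242, 181])]
holder [(0.69, [284, 260])]
holder_in [(0.68, [154, 299])]
board [(0.65, [373, 239])]
mat [(0.71, [156, 222]), (0.56, [245, 184])]
bottle_a [(0.98, [185, 203]), (0.82, [133, 244]), (0.75, [374, 237]), (0.64, [175, 249])]
bottle_b [(0.98, [185, 203]), (0.82, [133, 244]), (0.75, [374, 237]), (0.64, [175, 249])]
bott
[... 882 characters left out ...]
_in [(0.62, [293, 230])]
board [(0.73, [192, 223])]
mat [(0.87, [436, 289])]
bottle_a [(0.97, [412, 263]), (0.72, [471, 280]), (0.7, [397, 296]), (0.7, [264, 240])]
bottle_b [(0.97, [412, 263]), (0.72, [471, 280]), (0.7, [397, 296]), (0.7, [264, 240])]
bottle_c [(0.97, [412, 263]), (0.72, [471, 280]), (0.7, [397, 296]), (0.7, [264, 240])]
bottle_d [(0.97, [412, 263]), (0.72, [471, 280]), (0.7, [397, 296]), (0.7, [264, 240])]
cup [(0.65, [121, 239]), (0.2, [399, 295]), (0.19, [323, 355])]
brush_a [(0.89, [435, 285]), (0.71, [175, 202])]
brush_b [(0.89, [435, 285]), (0.71, [175, 202])]
tube [(0.94, [260, 331])]
sponge [(0.79, [440, 240])]
brush_jar [(0.98, [198, 316])]
can [(0.89, [324, 355])]
```

View pics/top0.png

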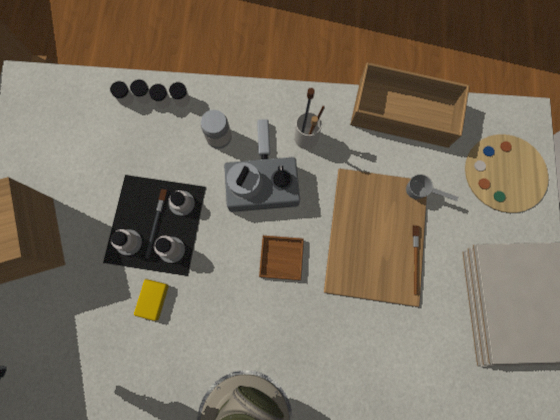

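View pics/scene0.png

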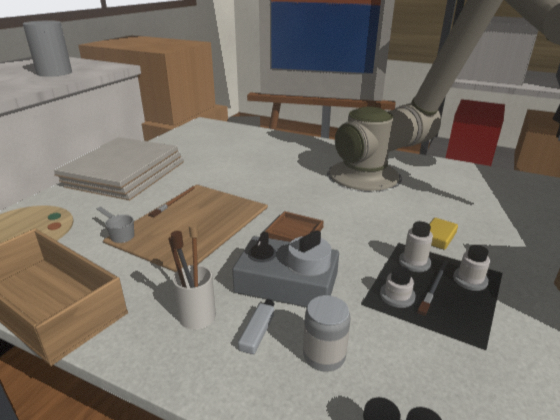

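Both pictures show three bottles on the mat. In the top view they are at (168,247), (126,240) and (180,202); in the scene view they are the tall one at (417,245), a middle one at (475,265) and a short one at (398,287). The cap is on the mixer's left side at (243,180), the knob at (282,178), the holder at (282,258), and the board at (377,237) with its left half free.

Run:
```python
from h import *
np.set_printoptions(precision=3,suppress=True)
t=cam('top');s=cam('scene')
P={'mixer':((263,192),(285,282)),'power_grip':((280,176),(261,243)),'cap':((242,181),(310,260)),'holder':((284,260),(295,230)),'board':((373,239),(192,223)),'mat':((156,222),(436,289)),
'tallish':((175,249),(412,263)),'mid':((133,244),(471,280)),'short':((185,203),(397,296)),
'talltop':((168,241),(421,228)),'midtop':((121,235),(478,252)),'shorttop':((178,197),(400,273)),'cup':((414,189),(121,239))}
for k,(a,b) in P.items(): 
    ra,rb=ray(t,*a),ray(s,*b);p=tri([ra,rb]);print(k,p,'err',np.linalg.norm(proj(t,p)-a),np.linalg.norm(proj(s,p)-b))
w=cam('wrist','w0.png');print(w['pose'],w['fov_y'],w['cx'],w['cy'],robot.sense()['time'])
for corner in[(333,168),(426,178),(413,304),(326,294)]: print('board',atz(t,*corner,.012))
for corner in[(123,175),(207,184),(189,274),(103,266)]: print('mat',atz(t,*corner,.003))
for corner in[(225,166),(296,158),(298,187),(227,193)]: print('mixer',atz(t,*corner,.07))
for corner in[(262,236),(304,238),(303,281),(260,278)]: print('holder',atz(t,*corner,.022))
print(R.from_rotvec(robot.sense()['eef_rot']).as_matrix())
```

```text
mixer [ 0.61   0.001 -0.003] err 1.0028582833792212 1.3234745638688026
power_grip [ 0.629 -0.046  0.099] err 1.168718526224819 1.4970049820903182
cap [0.613 0.057 0.078] err 0.6557362263521826 0.8679507118572471
holder [ 0.415 -0.068  0.003] err 1.0400068975214658 1.1079379402879144
board [ 0.498 -0.323 -0.001] err 2.2975435060440916 2.4349582009559825
mat [0.496 0.3   0.002] err 0.6065925324166052 0.8112092901843335
tallish [0.424 0.236 0.002] err 0.4634304565966148 0.5594036028908534
mid [ 0.429  0.362 -0.001] err 2.3523903161231274 3.0353684796438767
short [0.557 0.228 0.003] err 1.4369214591661545 1.9811664718354498
talltop [0.43  0.236 0.102] err 2.5251082288437354 2.965657074932338
midtop [0.44  0.362 0.083] err 0.9880016207984206 1.2514431529071928
shorttop [0.558 0.229 0.065] err 0.00462932820752369 0.0062707271030045435
cup [ 0.649 -0.432  0.007] err 0.6524810792179894 0.7655973450367117
[[ 0.24   0.925  0.293  0.057]
 [ 0.971 -0.228 -0.072  0.552]
 [ 0.     0.302 -0.953  0.373]
 [ 0.     0.     0.     1.   ]] 70.5108264719251 275.39922664583867 212.46001710741407 2.15
board [ 0.692 -0.194  0.012]
board [ 0.682 -0.463  0.012]
board [ 0.324 -0.425  0.012]
board [ 0.332 -0.19   0.012]
mat [0.627 0.414 0.003]
mat [0.619 0.167 0.003]
mat [0.358 0.187 0.003]
mat [0.362 0.427 0.003]
mixer [0.655 0.111 0.07 ]
mixer [ 0.693 -0.083  0.07 ]
mixer [ 0.61  -0.094  0.07 ]
mixer [0.578 0.097 0.07 ]
holder [ 0.476 -0.005  0.022]
holder [ 0.479 -0.121  0.022]
holder [ 0.362 -0.126  0.022]
holder [ 0.361 -0.009  0.022]
[[-0.971  0.239  0.   ]
 [ 0.239  0.971  0.   ]
 [-0.     0.    -1.   ]]
```

View pics/w0.png

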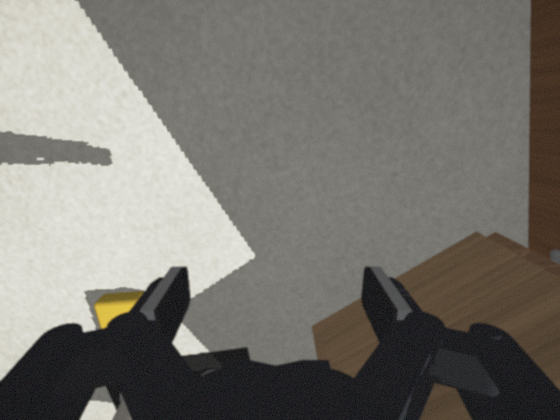

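The wrist camera sits about 77 mm along tool +x and looks slightly toward −x, with the fingers at the bottom of the picture. By their measured heights the bottles are b, c and d; a is absent. I'll write a planner that gives row numbers, then go above the mixer.

```bash
cat >> h.py <<'E'
np.set_printoptions(precision=4,suppress=True)
def pose():
    s=robot.sense(); return s['ee_pos'],R.from_rotvec(s['eef_rot'])
def plan(P,th,op=1.0,step=.05,start=None,turn=.085):
    """rows from the measured (or given start) pose to TCP P, tool x at world angle th; returns end"""
    p,r=start if start else pose(); P=np.array(P,float)
    x=r.as_matrix()[:,0]; dt=-((th-np.arctan2(x[1],x[0])+np.pi)%(2*np.pi)-np.pi)/np.radians(120)
    n=max(1,int(np.ceil(np.linalg.norm(P-p)/step)),int(np.ceil(abs(dt)/turn)))
    rows=[];rem=dt
    for i in range(n):
        d=r.inv().apply((P-p)/(n-i))/.25; t=round(rem/(n-i),3); d=np.round(d,3)
        rows.append([op]+[float(v)+0. for v in d]+[t]); p=p+r.apply(d*.25); r=r*R.from_rotvec([0,0,np.radians(120)*t]); rem-=t
    for i in range(0,n,8): print(rows[i:i+8])
    return p,r
def st():
    s=robot.sense(); x=R.from_rotvec(s['eef_rot']).as_matrix()
    print('t',s['time'],'p',s['ee_pos'],'th',np.arctan2(x[1,0],x[0,0]),'tilt',np.degrees(np.arccos(-x[2,2])),'F',s['contact_force'],'op',s['opening'],'ff',s['finger_force'],'q',s['q'])
E
python3 - <<'E'
from h import *
plan([.58,.01,.30],np.pi)
E
```

```text
[[1.0, -0.16, -0.115, -0.016, np.float64(-0.008)], [1.0, -0.158, -0.117, -0.016, np.float64(-0.008)], [1.0, -0.156, -0.12, -0.016, np.float64(-0.008)], [1.0, -0.154, -0.123, -0.016, np.float64(-0.008)], [1.0, -0.152, -0.125, -0.015, np.float64(-0.008)], [1.0, -0.15, -0.128, -0.016, np.float64(-0.008)], [1.0, -0.148, -0.13, -0.015, np.float64(-0.008)], [1.0, -0.146, -0.133, -0.016, np.float64(-0.008)]]
[[1.0, -0.144, -0.135, -0.015, np.float64(-0.009)], [1.0, -0.141, -0.138, -0.016, np.float64(-0.008)], [1.0, -0.139, -0.14, -0.015, np.float64(-0.009)], [1.0, -0.136, -0.142, -0.016, np.float64(-0.008)], [1.0, -0.133, -0.145, -0.015, np.float64(-0.009)], [1.0, -0.131, -0.147, -0.016, np.float64(-0.008)]]
```

move_arm:
  moves:
    - [[1.0,-0.16,-0.115,-0.016,-0.008],[1.0,-0.158,-0.117,-0.016,-0.008],[1.0,-0.156,-0.12,-0.016,-0.008],[1.0,-0.154,-0.123,-0.016,-0.008],[1.0,-0.152,-0.125,-0.015,-0.008],[1.0,-0.15,-0.128,-0.016,-0.008],[1.0,-0.148,-0.13,-0.015,-0.008],[1.0,-0.146,-0.133,-0.016,-0.008]]

```text
time: 3.15
ee_pos: [0.3885, 0.2331, 0.2771]
eef_rot: [0.168, 3.137, 0.0]
contact_force: [0.5, 0.3, -0.7]
opening: 1.001
finger_force: 0.0
```

move_arm:
  moves:
    - [[1.0,-0.144,-0.135,-0.015,-0.009],[1.0,-0.141,-0.138,-0.016,-0.008],[1.0,-0.139,-0.14,-0.015,-0.009],[1.0,-0.136,-0.142,-0.016,-0.008],[1.0,-0.133,-0.145,-0.015,-0.009],[1.0,-0.131,-0.147,-0.016,-0.008],[1,0,0,0,0]]

```text
time: 4.03
ee_pos: [0.5815, 0.0075, 0.2992]
eef_rot: [-0.007, -3.141, 0.0]
contact_force: [-0.5, 0.8, -0.3]
opening: 0.997
finger_force: 0.0
```

```bash
sed -i 's/t=round(rem/t=round(float(rem)/; s/(n-i),3); d=/(n-i),3); d=/' h.py
python3 - <<'E'
from h import *
st()
w=cam('wrist','w1.png')
for t in['cap','power_grip','pad_rest','mixer','holder_in','holder']:
    print(t,[(round(m['conf'],2),np.round([m['location'][1]*560,m['location'][0]*420],1).tolist()) for m in robot.mark_of(t,'wrist')[:3]])
E
```

```text
t 4.025 p [0.5815 0.0075 0.2992] th 3.1374508921212083 tilt 0.03366655230235241 F [-0.5216  0.8421 -0.3275] op 0.9966755022253405 ff 0.0 q [-0.1904  0.4079  1.0991 -0.0003  1.6351 -1.7571]
cap [(0.95, [311.1, 207.8]), (0.71, [274.4, 196.6]), (0.7, [553.3, 57.0])]
power_grip [(0.92, [235.3, 227.8])]
pad_rest [(0.28, [489.5, 106.8])]
mixer [(0.77, [277.8, 196.9])]
holder_in [(0.78, [218.9, 51.5])]
holder [(0.77, [222.2, 54.2])]
```

View pics/w1.png

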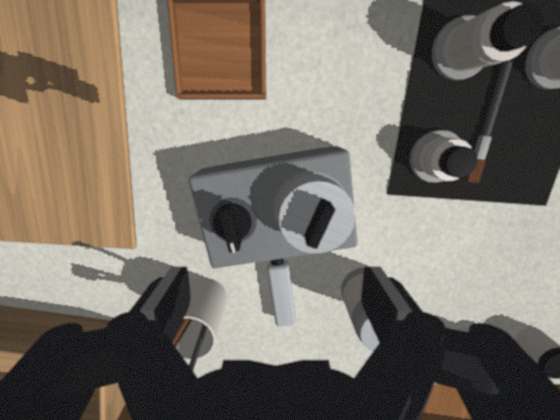

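The wrist view shows the cap disc at about (317,216) with its bar running from (328,200) to (312,245). The knob bar is at (232,222), the holder opening at (219,50), and the mixer top corners at (192,176), (349,150), (357,247) and (210,265).

Run:
```python
from h import *
w=cam('wrist');t=cam('top');s=cam('scene')
I=w['pixels'];g=cv2.cvtColor(I,cv2.COLOR_BGR2GRAY)
# bar of cap: dark blob
def blob(x0,y0,x1,y1,th):
    m=(g[y0:y1,x0:x1]<th).astype(np.uint8);n,l,stt,c=cv2.connectedComponentsWithStats(m)
    i=1+np.argmax(stt[1:,4]);pts=np.argwhere(l==i)[:,::-1]+[x0,y0]
    return cv2.minAreaRect(pts.astype(np.float32)),pts
for nm,b,z in[('capbar',(295,195,345,255),.138),('knobbar',(205,195,255,255),.110)]:
    r,pts=blob(*b,40);print(nm,r,len(pts));
    bx=cv2.boxPoints(r);W=np.array([atz(w,*q,z) for q in bx]);print(W,W.mean(0))
def loc(n,c):
    m=robot.mark_of(n,c)[0];return np.array([m['location'][1]*560,m['location'][0]*420])
for n in['cap','power_grip','holder_in','mixer']:
    r=[ray(w,*loc(n,'wrist')),ray(t,*loc(n,'top')),ray(s,*loc(n,'scene'))]
    print(n,'w+t',tri(r[:2]),'w+s',tri([r[0],r[2]]),loc(n,'top'),loc(n,'scene'))
for q in[(192,176),(349,150),(357,247),(210,265)]: print('mixer',atz(w,*q,.07)[:2])
print('captop circ',atz(w,317,217,.108), 'capmark',atz(w,311.1,207.8,.07),'knob',atz(w,235.3,227.8,.098))
for q in[(168,0),(266,0),(266,98),(178,98)]: print('holder',atz(w,*q,.022)[:2])
print('hin',atz(w,218.9,51.5,.006))
cv2.imwrite('pics/w1b.png',cv2.resize(I[140:270,190:360],None,fx=4,fy=4,interpolation=cv2.INTER_CUBIC))
```

```text
capbar ((314.7438659667969, 224.30484008789062), (15.295623779296875, 45.88687515258789), 24.775142669677734) 626
[[0.6272 0.0346 0.138 ]
 [0.5816 0.053  0.138 ]
 [0.5883 0.0674 0.138 ]
 [0.6346 0.0496 0.138 ]] [0.6079 0.0511 0.138 ]
knobbar ((227.13279724121094, 223.4979248046875), (38.44314956665039, 38.9897346496582), 30.068584442138672) 1106
[[ 0.6254 -0.0751  0.11  ]
 [ 0.5855 -0.0504  0.11  ]
 [ 0.6079 -0.0142  0.11  ]
 [ 0.6495 -0.038   0.11  ]] [ 0.6171 -0.0444  0.11  ]
cap w+t [ 0.3    -0.0683  1.0924] w+s [0.6116 0.0521 0.0775] [414.792 185.892] [308.784 259.098]
power_grip w+t [ 0.6347 -0.05    0.0673] w+s [ 0.6236 -0.0472  0.0994] [282.576 177.282] [262.08  240.912]
holder_in w+t [ 0.4204 -0.0627  0.0098] w+s [0.4562 0.1226 0.0255] [281.288 258.006] [434.28 289.59]
mixer w+t [ 0.6593  0.0037 -0.1585] w+s [ 0.6169  0.0031 -0.0047] [266.392 189.084] [283.92  284.718]
mixer [ 0.5695 -0.091 ]
mixer [0.5384 0.0978]
mixer [0.6637 0.1177]
mixer [ 0.69   -0.0771]
captop circ [0.6095 0.0578 0.108 ] capmark [0.61   0.0554 0.07  ] knob [ 0.6263 -0.037   0.098 ]
holder [ 0.3708 -0.115 ]
holder [ 0.3708 -0.0005]
holder [ 0.4779 -0.0015]
holder [ 0.4779 -0.1139]
hin [ 0.4216 -0.0613  0.006 ]
```

View pics/w1b.png

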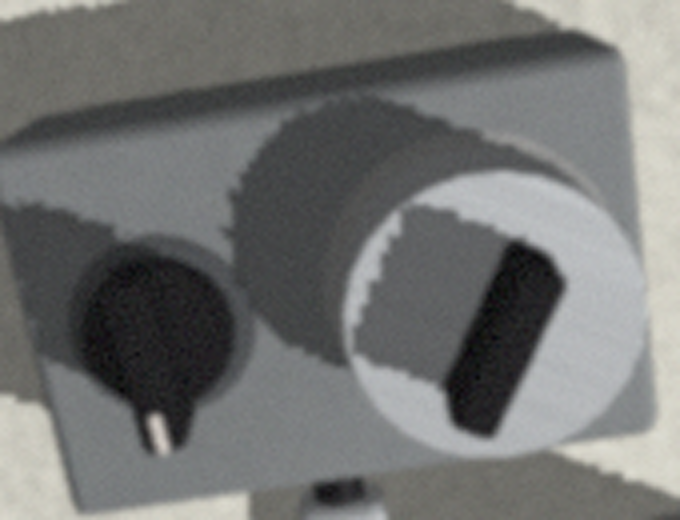

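The cap centre is about (0.609, 0.056). Its bar lies at 158° and the mixer yaw is about 0.145 rad. I'll grasp the cap.

Run:
```python
from h import *
e=plan([.609,.056,.20],2.757,.55)
e=plan([.609,.056,.126],2.757,.55,start=e)
```

```text
[[0.55, -0.039, 0.061, 0.133, 0.061], [0.55, -0.03, 0.066, 0.134, 0.061], [0.55, -0.022, 0.069, 0.133, 0.061]]
[[0.55, 0.0, 0.0, 0.148, 0.0], [0.55, 0.0, 0.0, 0.148, 0.0]]
```

move_arm:
  moves:
    - [[0.55,-0.039,0.061,0.133,0.061],[0.55,-0.03,0.066,0.134,0.061],[0.55,-0.022,0.069,0.133,0.061],[0.55,0,0,0,0],[0.55,0.0,0.0,0.1,0.0],[0.55,0.0,0.0,0.1,0.0],[0.55,0.0,0.0,0.05,0.0]]

```text
time: 6.4
ee_pos: [0.6091, 0.0554, 0.1381]
eef_rot: [0.597, 3.084, -0.0]
contact_force: [-0.3, 1.1, 0.6]
opening: 0.548
finger_force: 0.0
```

Run:
```python
from h import *
st();w=cam('wrist','w2.png')
```

```text
t 6.4 p [0.6091 0.0554 0.1381] th 2.759272210683805 tilt 0.04153025629974729 F [-0.266   1.0678  0.6071] op 0.5480504198184646 ff 0.0 q [-0.1025  0.5773  1.2821 -0.0002  1.2815 -1.291 ]
```

View pics/w2.png

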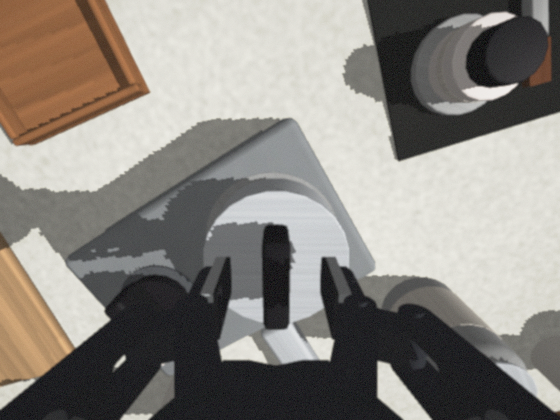

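The bar sits upright and centred between the fingers at (276,275), with the fingers at columns 215 and 338. I'll go down 12 mm and close.

move_arm:
  moves:
    - [[0.55,0,0,0.048,0],[0.1,0,0,0,0],[0.0,0,0,0,0],[0,0,0,0,0],[0,0,0,0,0]]
  squeeze: 40

```text
time: 7.08
ee_pos: [0.6094, 0.056, 0.1262]
eef_rot: [0.599, 3.083, 0.0]
contact_force: [-0.7, -0.3, 3.2]
opening: 0.152
finger_force: 41.4
```

move_arm:
  moves:
    - [[0,0,0,-0.1,0],[0,0,0,-0.15,0],[0,0,0,-0.15,0]]

```text
time: 7.45
ee_pos: [0.6088, 0.0561, 0.2264]
eef_rot: [-0.599, -3.083, 0.0]
contact_force: [-1.3, -0.3, -0.8]
opening: 0.153
finger_force: 40.9
```

Run:
```python
from h import *
st();w=cam('wrist')
for n in['holder_in','holder']: 
    for m in robot.mark_of(n,'wrist')[:2]: print(n,m['conf'],atz(w,m['location'][1]*560,m['location'][0]*420,.006 if n=='holder_in' else 0))
z=.044
e=plan([.420,-.061,.20],2.9,0,step=.045)
```

```text
t 7.45 p [0.6088 0.0561 0.2264] th 2.7574687912679487 tilt 0.06147153992907014 F [-1.3389 -0.3048 -0.7955] op 0.15259819884096662 ff 40.85464060306549 q [-0.1016  0.5028  1.1485  0.      1.4914 -1.2883]
holder_in 0.58 [ 0.4219 -0.0624  0.006 ]
holder 0.76 [ 0.4245 -0.0632  0.    ]
[[0, 0.106, -0.144, 0.021, -0.014], [0, 0.11, -0.14, 0.021, -0.014], [0, 0.113, -0.137, 0.021, -0.013], [0, 0.117, -0.134, 0.021, -0.014], [0, 0.122, -0.131, 0.022, -0.013]]
```

move_arm:
  moves:
    - [[0,0.106,-0.144,0.021,-0.014],[0,0.11,-0.14,0.021,-0.014],[0,0.113,-0.137,0.021,-0.013],[0,0.117,-0.134,0.021,-0.014],[0,0.12,-0.131,0.022,-0.013],[0,0,0,0,0]]

```text
time: 8.35
ee_pos: [0.4174, -0.0615, 0.1977]
eef_rot: [-0.382, -3.114, -0.002]
contact_force: [-0.3, 0.0, -1.0]
opening: 0.154
finger_force: 40.9
```

Run:
```python
from h import *
st();w=cam('wrist','w3.png')
e=plan([.4215,-.062,.085],2.9,0,step=.04)
```

```text
t 8.35 p [ 0.4174 -0.0615  0.1977] th 2.8974067392605187 tilt 0.22244083062710576 F [-0.3256  0.0275 -1.0277] op 0.153897243363042 ff 40.85930049419403 q [-0.4284  0.2065  1.7058 -0.0002  1.2331 -1.7549]
[[0, -0.004, 0.0, 0.151, -0.0], [0, -0.004, 0.0, 0.151, -0.001], [0, -0.004, 0.0, 0.151, -0.0]]
```

View pics/w3.png

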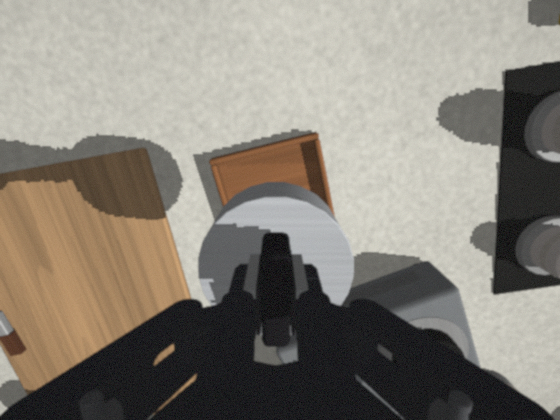

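The cap hangs flat in the grip. The holder's near corners show at (212,160) and (318,134); I'll use them to fix its centre.

Run:
```python
from h import *
w=cam('wrist');a=atz(w,211,160,.022)[:2];b=atz(w,319,133,.022)[:2]
d=(b-a);print(a,b,np.linalg.norm(d)); d/=np.linalg.norm(d); nrm=np.array([d[1],-d[0]]); nrm*=np.sign(nrm[0]); print((a+b)/2+nrm*.0575,nrm)
```

```text
[ 0.3672 -0.1161] [ 0.3676 -0.0043] 0.11180970777563415
[ 0.4249 -0.0605] [ 1.     -0.0044]
```

move_arm:
  moves:
    - [[0,-0.004,0,0.15,0],[0,-0.004,0,0.15,0],[0,-0.004,0,0.14,0],[0,0,0,0,0]]

```text
time: 8.95
ee_pos: [0.4224, -0.061, 0.0873]
eef_rot: [-0.377, -3.114, -0.003]
contact_force: [0.6, -0.1, -0.9]
opening: 0.156
finger_force: 40.8
```

move_arm:
  moves:
    - [[0,0,0,0.05,0],[0,0,0,0.045,0],[0,0,0,0,0]]

```text
time: 9.32
ee_pos: [0.423, -0.0617, 0.0654]
eef_rot: [-0.378, -3.118, -0.0]
contact_force: [1.0, -0.3, -0.9]
opening: 0.158
finger_force: 40.9
```

move_arm:
  moves:
    - [[0,0,0,0.008,0],[0,0,0,0.006,0],[0,0,0,0,0]]

```text
time: 9.7
ee_pos: [0.423, -0.0619, 0.0622]
eef_rot: [0.379, 3.118, -0.0]
contact_force: [0.0, -0.0, 3.0]
opening: 0.153
finger_force: 41.3
```

move_arm:
  moves:
    - [[0.5,0,0,0,0],[0.5,0,0,0,0],[0.5,0,0,-0.1,0],[0.5,0,0,-0.2,0],[0.5,0,0,-0.25,0]]

```text
time: 10.32
ee_pos: [0.4222, -0.0616, 0.2004]
eef_rot: [-0.379, -3.116, -0.001]
contact_force: [0.8, -1.3, 0.3]
opening: 0.498
finger_force: 0.0
```

Run:
```python
from h import *
st();w=cam('wrist');t=cam('top','t4.png');s=cam('scene','s4.png')
for n,z in[('cap',.006),('holder_in',.006)]: 
    for c,k in((w,'wrist'),(t,'top')):
        for m in robot.mark_of(n,k)[:2]: print(n,k,m['conf'],atz(c,m['location'][1]*560,m['location'][0]*420,z))
for n,z in[('power_grip',.098),('brush_jar',0),('can',0),('pad_rest',.09)]: 
    for c,k in((w,'wrist'),(t,'top'),(s,'scene')):
        for m in robot.mark_of(n,k)[:1]: print(n,k,m['conf'],atz(c,m['location'][1]*560,m['location'][0]*420,z))
e=plan([.6235,-.043,.20],3.287,.5,step=.045)
```

```text
t 10.325 p [ 0.4222 -0.0616  0.2004] th 2.8996655568203327 tilt 0.13659177857338548 F [ 0.8052 -1.3148  0.3053] op 0.49825278320701794 ff 0.0 q [-0.4239  0.211   1.6907 -0.      1.2422 -1.7528]
cap wrist 0.8 [ 0.4288 -0.0613  0.006 ]
cap top 0.74 [ 0.4167 -0.0635  0.006 ]
power_grip top 0.77 [ 0.6273 -0.0482  0.098 ]
power_grip scene 0.88 [ 0.6169 -0.0568  0.098 ]
brush_jar wrist 0.19 [0.7651 0.0167 0.    ]
brush_jar top 0.62 [ 0.7849 -0.1063  0.    ]
brush_jar scene 0.94 [ 0.7869 -0.1103  0.    ]
can top 0.56 [0.773  0.1403 0.    ]
can scene 0.61 [0.7644 0.1487 0.    ]
pad_rest wrist 0.86 [0.6135 0.0489 0.09  ]
pad_rest top 0.61 [0.6015 0.0577 0.09  ]
pad_rest scene 0.92 [0.6063 0.0491 0.09  ]
[[0.5, -0.152, 0.053, -0.001, -0.037], [0.5, -0.156, 0.041, 0.0, -0.037], [0.5, -0.159, 0.029, -0.001, -0.037], [0.5, -0.16, 0.017, 0.0, -0.037], [0.5, -0.161, 0.004, -0.001, -0.037]]
```

move_arm:
  moves:
    - [[0.5,-0.152,0.053,0,-0.037],[0.5,-0.156,0.041,0,-0.037],[0.5,-0.159,0.029,0,-0.037],[0.5,-0.16,0.017,0,-0.037],[0.5,-0.16,0.004,0,-0.037],[0.5,0,0,0.1,0],[0.5,0,0,0,0]]

```text
time: 12.15
ee_pos: [0.6224, -0.0427, 0.1724]
eef_rot: [0.228, -3.129, -0.002]
contact_force: [-0.0, -0.4, -0.0]
opening: 0.5
finger_force: 0.0
```

Run:
```python
from h import *
st();w=cam('wrist','w5.png')
for n,z in[('power_grip',.098),('pad_rest',.09),('bottle_b',.003)]: 
        for m in robot.mark_of(n,'wrist')[:3]: print(n,m['conf'],np.array(m['location'])[::-1]*[560,420],atz(w,m['location'][1]*560,m['location'][0]*420,z))
```

```text
t 12.15 p [ 0.6224 -0.0427  0.1724] th -2.99584794138545 tilt 0.2534520551213452 F [-0.0027 -0.4116 -0.0479] op 0.5003858015200251 ff 0.0 q [-0.2579  0.5674  1.1927 -0.      1.386  -1.9745]
power_grip 0.8 [270.816 234.486] [ 0.6264 -0.0458  0.098 ]
pad_rest 0.93 [399.784 233.604] [0.6147 0.0513 0.09  ]
bottle_b 0.65 [554.4   171.108] [0.5548 0.2312 0.003 ]
bottle_b 0.53 [398.608 231.798] [0.6409 0.0933 0.003 ]
bottle_b 0.28 [303.912 320.208] [0.7658 0.0123 0.003 ]
```

View pics/w5.png

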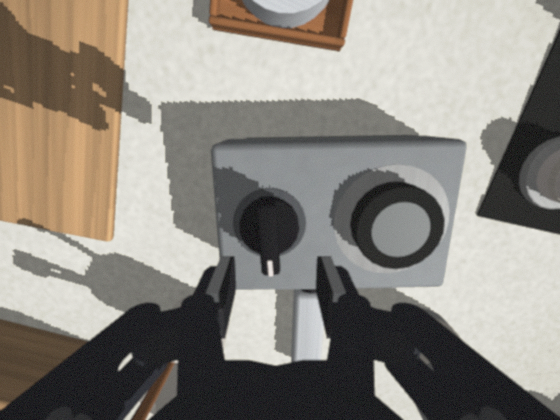

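The knob bar is at (268,232), about 4 mm to the left of the tool's midline. The pad, at (398,228), is free and up. I'll shift a little, go down and grip.

Run:
```python
from h import *
e=plan([.6255,-.0455,.102],3.275,.5,step=.035)
```

```text
[[0.5, -0.002, -0.004, 0.098, 0.002], [0.5, -0.003, -0.003, 0.098, 0.002], [0.5, -0.002, -0.003, 0.098, 0.002]]
```

move_arm:
  moves:
    - [[0.5,-0.002,-0.004,0.098,0.002],[0.5,-0.003,-0.004,0.098,0.002],[0.5,-0.002,-0.004,0.098,0.002],[0.0,0,0,0,0],[0,0,0,0,0],[0,0,0,0,0],[0,0,0,0,0]]
  squeeze: 50

```text
time: 13.22
ee_pos: [0.6252, -0.0471, 0.102]
eef_rot: [-0.208, 3.134, -0.004]
contact_force: [-2.2, -5.8, -4.7]
opening: 0.152
finger_force: 52.0
```

move_arm:
  moves:
    - [[0,0,0,0,0.08],[0,0,0,0,0.08],[0,0,0,0,0.08],[0,0,0,0,0.08],[0,0,0,0,0.08],[0,0,0,0,0.08],[0,0,0,0,0.08],[0,0,0,0,0.08]]

```text
time: 14.22
ee_pos: [0.6268, -0.0448, 0.102]
eef_rot: [1.788, 2.579, 0.006]
contact_force: [7.9, 5.4, -8.1]
opening: 0.15
finger_force: 51.8
```

Run:
```python
from h import *
st();print(robot.sense()['torque'])
```

```text
t 14.225 p [ 0.6268 -0.0448  0.102 ] th 1.9291115104221532 tilt 0.2810386876157519 F [ 7.9486  5.416  -8.1203] op 0.1495700365546472 ff 51.84995412826538 q [-0.2604  0.64    1.2753  0.0026  1.222  -0.6196]
[ 0.6809 -1.358   0.3298]
```

move_arm:
  moves:
    - [[0,0,0,0,0.025],[0,0,0,0,0],[0.5,0,0,0,0],[0.5,0,0,0,0],[0.5,0,0,-0.1,0],[0.5,0,0,-0.2,0],[0.5,0,0,-0.2,0]]

```text
time: 15.1
ee_pos: [0.625, -0.0459, 0.2281]
eef_rot: [1.851, 2.538, 0.0]
contact_force: [0.5, 0.0, -1.2]
opening: 0.5
finger_force: 0.0
```

Run:
```python
from h import *
st()
w=cam('wrist');t=cam('top');s=cam('scene','s6.png')
for c,k in((t,'top'),(s,'scene')):
    for m in robot.mark_of('bottle_b',k)[:5]: print(k,m['conf'],np.array(m['location'])[::-1]*[560,420],atz(c,m['location'][1]*560,m['location'][0]*420,.003))
cv2.imwrite('pics/c6.png',np.hstack([cv2.resize(s['pixels'][180:320,220:360],None,fx=2.8,fy=2.8),cv2.resize(w['pixels'],None,fx=.7,fy=392/420)]))
e=plan([.39,.236,.26],3.7,1,step=.045)
```

```text
t 15.1 p [ 0.625  -0.0459  0.2281] th 1.8814415721073086 tilt 0.032952040821441105 F [ 0.4981  0.0487 -1.2268] op 0.49973472477164754 ff 0.0 q [-0.2619  0.5288  1.0975 -0.0002  1.5148 -0.5725]
top 0.59 [184.016 205.8  ] [0.5491 0.2255 0.003 ]
scene 0.95 [470.792 280.686] [0.4331 0.367  0.003 ]
scene 0.85 [397.712 296.814] [0.5571 0.2335 0.003 ]
scene 0.79 [415.8   264.096] [0.425  0.2464 0.003 ]
scene 0.65 [434.112 283.71 ] [0.4794 0.2957 0.003 ]
scene 0.28 [322.672 355.488] [0.7713 0.1478 0.003 ]
[[1, 0.124, -0.05, -0.012, -0.079], [1, 0.13, -0.029, -0.013, -0.079], [1, 0.133, -0.007, -0.012, -0.079], [1, 0.133, 0.015, -0.013, -0.079], [1, 0.128, 0.037, -0.012, -0.079], [1, 0.121, 0.057, -0.013, -0.079], [1, 0.109, 0.076, -0.012, -0.079], [1, 0.095, 0.093, -0.013, -0.079]]
[[1, 0.079, 0.108, -0.012, -0.079], [1, 0.06, 0.119, -0.013, -0.079], [1, 0.04, 0.128, -0.012, -0.078]]
```

View pics/c6.png

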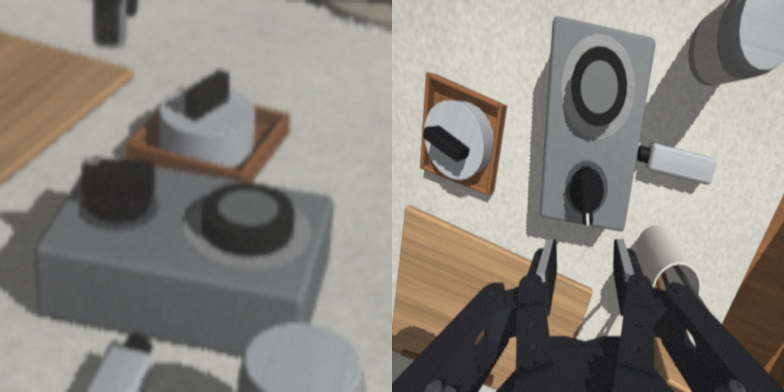

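The knob is on (its bar has turned), the cap lies flat in the holder and the pad is free. Next I'll go over the bottles.

Run:
```python
from h import *
e=plan([.43,.26,.29],np.pi,1,step=.048)
```

```text
[[1, 0.175, -0.046, -0.032, -0.075], [1, 0.18, -0.018, -0.032, -0.075], [1, 0.181, 0.01, -0.032, -0.075], [1, 0.177, 0.039, -0.032, -0.075], [1, 0.169, 0.066, -0.032, -0.075], [1, 0.157, 0.092, -0.032, -0.076], [1, 0.14, 0.115, -0.033, -0.075], [1, 0.121, 0.136, -0.032, -0.076]]
```

move_arm:
  moves:
    - [[1,0.175,-0.046,-0.032,-0.075],[1,0.18,-0.018,-0.032,-0.075],[1,0.181,0.01,-0.032,-0.075],[1,0.177,0.039,-0.032,-0.075],[1,0.169,0.066,-0.032,-0.075],[1,0.157,0.092,-0.032,-0.076],[1,0.14,0.115,-0.033,-0.075],[1,0.121,0.136,-0.032,-0.076]]

```text
time: 16.35
ee_pos: [0.429, 0.261, 0.2891]
eef_rot: [0.009, -3.139, 0.001]
contact_force: [-0.0, 0.3, -0.4]
opening: 0.997
finger_force: 0.0
```

move_arm:
  moves:
    - [[1,0,0,0,0]]

```text
time: 16.48
ee_pos: [0.4286, 0.2619, 0.2896]
eef_rot: [0.009, -3.14, 0.0]
contact_force: [0.0, -0.8, -0.6]
opening: 0.998
finger_force: 0.0
```

Run:
```python
from h import *
st();w=cam('wrist','w7.png')
for n,z in[('bottle_b',.003),('brush_b',.003)]: 
        for m in robot.mark_of(n,'wrist')[:5]: print(n,m['conf'],np.array(m['location'])[::-1]*[560,420],atz(w,m['location'][1]*560,m['location'][0]*420,z))
```

```text
t 16.475 p [0.4286 0.2619 0.2896] th -3.135680404293818 tilt 0.07127074273408511 F [ 0.0139 -0.7565 -0.6101] op 0.998122940032267 ff 0.0 q [ 0.3122  0.2667  1.3387  0.0003  1.5374 -1.2645]
bottle_b 0.94 [350.112 176.904] [0.4292 0.3668 0.003 ]
bottle_b 0.89 [256.592 256.2  ] [0.5529 0.2333 0.003 ]
bottle_b 0.73 [262.416 174.72 ] [0.4268 0.2432 0.003 ]
brush_b 0.77 [297.976 218.19 ] [0.4911 0.295  0.003 ]
```

View pics/w7.png

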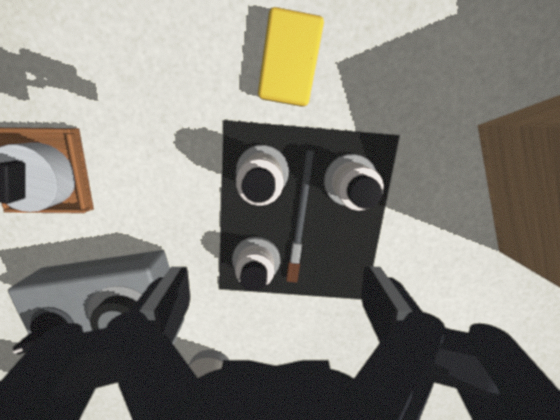

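Three bottles stand with their caps at (259,186), (364,190) and (254,273), and the brush lies between them. I'll check the heights from the cap tops.

Run:
```python
from h import *
w=cam('wrist')
B={'b':((.4255,.243),(259,186)),'c':((.431,.367),(364,190)),'d':((.555,.2333),(254,273))}
for k,(b,px) in B.items():
    print(k,[(h,proj(w,[*b,.003+h])) for h in(.066,.084,.104,.124)],px, [atz(w,*px,.003+h)[:2] for h in(.066,.084,.104,.124)])
e=plan([.426,.242,.14],np.pi,1,step=.05)
```

```text
b [(0.066, array([261.9687, 182.3203])), (0.084, array([261.272 , 185.5607])), (0.104, array([260.4094, 189.5725])), (0.124, array([259.4365, 194.0975]))] (259, 186) [array([0.43  , 0.2394]), array([0.426 , 0.2404]), array([0.4216, 0.2416]), array([0.4172, 0.2427])]
c [(0.066, array([365.776 , 186.8095])), (0.084, array([370.3563, 190.2631])), (0.104, array([376.0241, 194.5367])), (0.124, array([382.4132, 199.3542]))] (364, 190) [array([0.4349, 0.3652]), array([0.4307, 0.3597]), array([0.426 , 0.3537]), array([0.4213, 0.3476])]
d [(0.066, array([256.0112, 278.8062])), (0.084, array([255.1142, 286.1241])), (0.104, array([254.0162, 295.0824])), (0.124, array([252.794 , 305.0543]))] (254, 273) [array([0.5464, 0.2308]), array([0.5364, 0.2323]), array([0.5253, 0.2339]), array([0.5142, 0.2356])]
[[1, 0.004, -0.017, 0.149, -0.0], [1, 0.004, -0.017, 0.149, -0.0], [1, 0.005, -0.017, 0.149, -0.0], [1, 0.004, -0.018, 0.15, -0.0]]
```

Run:
```python
from h import *
w=cam('wrist');s=cam('scene')
def captop(c,x0,y0,x1,y1,th=50):
    g=cv2.cvtColor(c['pixels'],cv2.COLOR_BGR2GRAY)[y0:y1,x0:x1]
    return g
for k,a,b in[('b',(259,185),(421,229)),('c',(364,189),(478,252)),('d',(254,273),(400,272))]:
    p=tri([ray(w,*a),ray(s,*b)]);print(k,p,proj(w,p)-a,proj(s,p)-b)
cv2.imwrite('pics/c8.png',np.hstack([cv2.resize(s['pixels'][215:315,370:510],None,fx=3,fy=3),cv2.resize(w['pixels'][140:300,220:400],(360,300))]))
```

```text
b [0.4229 0.2414 0.0969] [ 0.5329 -0.027 ] [-0.2674 -0.0721]
c [0.4318 0.3635 0.0783] [ 1.2069 -0.0433] [-0.698   0.0166]
d [0.5507 0.2291 0.0619] [-0.6529  0.0517] [0.4249 0.1428]
```

View pics/c8.png

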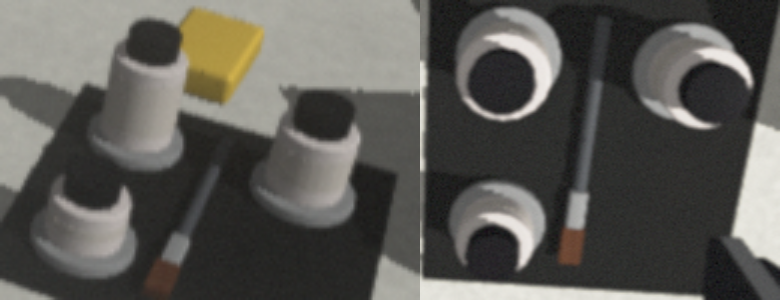

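These are bottles b, c and d (104, 84 and 66 mm): tall at the back left, middle on the right, short in front. I'll grasp b at (0.424, 0.242).

Run:
```python
from h import *
e=plan([.424,.242,.14],np.pi,1,step=.05)
e=plan([.424,.242,.062],np.pi,1,step=.04,start=e)
```

```text
[[1, 0.007, -0.017, 0.15, -0.0], [1, 0.006, -0.017, 0.149, -0.0], [1, 0.007, -0.018, 0.15, -0.0], [1, 0.006, -0.017, 0.149, -0.0]]
[[1, 0.0, 0.0, 0.156, -0.0], [1, 0.0, 0.0, 0.156, -0.0]]
```

move_arm:
  moves:
    - [[1,0.007,-0.017,0.15,0],[1,0.006,-0.017,0.149,0],[1,0.007,-0.018,0.15,0],[1,0.006,-0.017,0.149,0],[1,0,0,0,0]]

```text
time: 17.4
ee_pos: [0.423, 0.2419, 0.1388]
eef_rot: [-0.001, -3.136, 0.002]
contact_force: [-0.5, -0.2, 1.0]
opening: 0.999
finger_force: 0.0
```

Run:
```python
from h import *
st();w=cam('wrist','w9.png')
e=plan([.424,.242,.062],np.pi,1,step=.03)
```

```text
t 17.4 p [0.423  0.2419 0.1388] th 3.1409597683298087 tilt 0.31328564786296864 F [-0.4506 -0.2395  1.0213] op 0.9991336824597156 ff 0.0 q [ 0.2759  0.3874  1.6326 -0.0001  1.127  -1.2942]
[[1, 0.0, -0.001, 0.105, -0.0], [1, 0.0, 0.0, 0.105, -0.0], [1, 0.0, -0.001, 0.104, -0.0]]
```

View pics/w9.png

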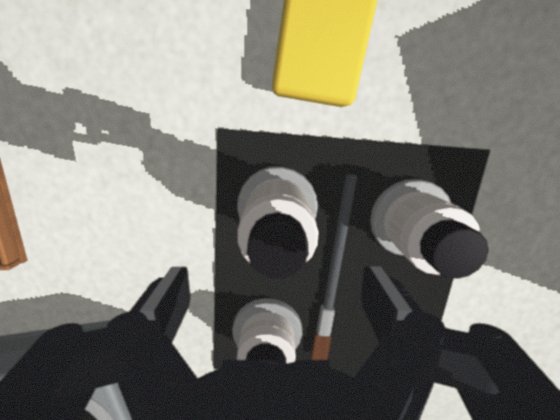

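Bottle b's cap is at (278,243), on the tool's midline. I'll go down and grip.

move_arm:
  moves:
    - [[1,0,0,0.105,0],[1,0,0,0.105,0],[1,0,0,0.1,0],[0.4,0,0,0,0],[0.3,0,0,0,0],[0.3,0,0,0,0],[0.3,0,0,0,0]]
  squeeze: 60

```text
time: 18.32
ee_pos: [0.4249, 0.2431, 0.065]
eef_rot: [-0.002, 3.138, 0.001]
contact_force: [-0.1, -1.9, 7.9]
opening: 0.617
finger_force: 63.4
```

Run:
```python
from h import *
st();p,r=pose()
e=plan([*p[:2],.22],np.pi,.3,step=.04)
e=plan([.612,.053,.20],3.27,.3,step=.045,start=e)
```

```text
t 18.325 p [0.4249 0.2431 0.065 ] th -3.140493985269069 tilt 0.22488983046294805 F [-0.1214 -1.909   7.8705] op 0.6167666157875138 ff 63.39207172393799 q [ 0.2774  0.4976  1.7199 -0.0002  0.9202 -1.2944]
[[0.3, -0.001, 0.0, -0.155, 0.0], [0.3, 0.0, 0.0, -0.155, 0.0], [0.3, -0.001, 0.0, -0.155, 0.0], [0.3, 0.0, 0.001, -0.155, 0.001]]
[[0.3, -0.125, -0.127, 0.014, -0.01], [0.3, -0.122, -0.129, 0.014, -0.01], [0.3, -0.119, -0.132, 0.014, -0.01], [0.3, -0.117, -0.134, 0.013, -0.011], [0.3, -0.114, -0.137, 0.014, -0.01], [0.3, -0.11, -0.139, 0.013, -0.011]]
```

move_arm:
  moves:
    - [[0.3,0,0,-0.15,0],[0.3,0,0,-0.155,0],[0.3,0,0,-0.155,0],[0.3,0,0,-0.155,0]]

```text
time: 18.82
ee_pos: [0.4235, 0.2428, 0.2192]
eef_rot: [-0.002, 3.14, 0.001]
contact_force: [1.2, -0.5, -2.3]
opening: 0.614
finger_force: 63.7
```

move_arm:
  moves:
    - [[0.3,-0.125,-0.127,0.014,-0.01],[0.3,-0.122,-0.129,0.014,-0.01],[0.3,-0.119,-0.132,0.014,-0.01],[0.3,-0.117,-0.134,0.013,-0.011],[0.3,-0.114,-0.137,0.014,-0.01],[0.3,-0.11,-0.139,0.013,-0.011],[0.3,0,0,0,0]]

```text
time: 19.7
ee_pos: [0.6124, 0.0509, 0.1963]
eef_rot: [-0.201, 3.135, -0.001]
contact_force: [-0.7, -0.3, -1.9]
opening: 0.618
finger_force: 63.8
```

Run:
```python
from h import *
st();w=cam('wrist','w10.png');s=cam('scene','s10.png')
e=plan([.612,.053,.160],3.27,.3,step=.025)
```

```text
t 19.7 p [0.6124 0.0509 0.1963] th -3.013533671803386 tilt 0.03304571716270669 F [-0.6613 -0.313  -1.9245] op 0.618422425972141 ff 63.78556251525879 q [-0.1094  0.5298  1.1896 -0.0003  1.4218 -1.8082]
[[0.3, -0.002, -0.001, 0.074, 0.0], [0.3, -0.002, 0.0, 0.073, 0.001]]
```

View pics/w10.png

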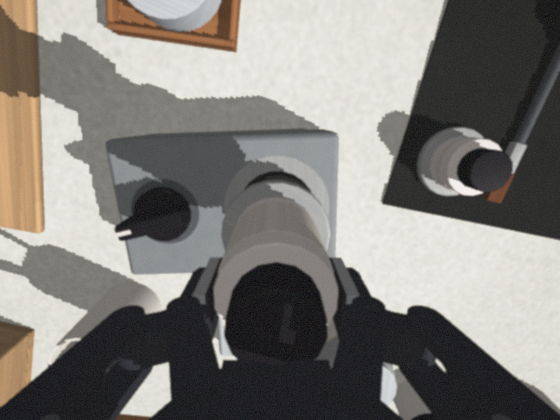

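The bottle is held upright, with its foot over the pad ring at about (276,200). I'll descend in stages, watching the force.

move_arm:
  moves:
    - [[0.3,-0.002,0.006,0.07,0],[0.3,0,0,0.07,0],[0.3,0,0,0.04,0],[0.3,0,0,0,0]]

```text
time: 20.3
ee_pos: [0.611, 0.0555, 0.152]
eef_rot: [0.207, -3.135, -0.001]
contact_force: [-2.8, 1.5, 3.2]
opening: 0.619
finger_force: 64.2
```

move_arm:
  moves:
    - [[0.3,0,0,0.02,0],[0.3,0,0,0.02,0],[0.3,0,0,0,0]]

```text
time: 20.68
ee_pos: [0.6118, 0.0551, 0.1427]
eef_rot: [-0.206, 3.133, 0.001]
contact_force: [-3.4, 2.2, 8.9]
opening: 0.616
finger_force: 64.9
```

move_arm:
  moves:
    - [[0.3,0,0,0.008,0],[0.3,0,0,0.006,0],[0.3,0,0,0,0]]

```text
time: 21.05
ee_pos: [0.612, 0.0551, 0.1419]
eef_rot: [-0.206, 3.13, -0.0]
contact_force: [-7.9, 1.7, 23.7]
opening: 0.619
finger_force: 66.7
```

The pad is at its stop: 24 N and no further travel. I'll hold for over a second.

move_arm:
  moves:
    - [[0.3,0,0,0,0],[0.3,0,0,0,0],[0.3,0,0,0,0],[0.3,0,0,0,0],[0.3,0,0,0,0],[0.3,0,0,0,0],[0.3,0,0,0,0],[0.3,0,0,0,0]]

```text
time: 22.05
ee_pos: [0.612, 0.0551, 0.1419]
eef_rot: [-0.206, 3.13, -0.0]
contact_force: [-7.8, 2.5, 23.7]
opening: 0.615
finger_force: 66.7
```

Run:
```python
from h import *
st();p,r=pose();s=cam('scene');t=cam('top')
for c,k in((s,'scene'),(t,'top')):
    print(proj(c,[.612,.053,.080]),[np.array(m['location'])[::-1]*[560,420] for m in robot.mark_of('bottle_b',k)[:5]])
# board edges again
e=plan([*p[:2],.24],3.27,.3,step=.04)
e=plan([.59,-.255,.24],3.14,.3,step=.048,start=e)
e=plan([.59,-.255,.10],3.14,.3,step=.04,start=e)
```

```text
t 22.05 p [0.612  0.0551 0.1419] th -3.010220318278494 tilt 0.29195633047091535 F [-7.8489  2.4991 23.6818] op 0.61529727858102 ff 66.71212077140808 q [-0.1028  0.5763  1.2716  0.0007  1.2886 -1.8052]
[309.2353 258.3533] [array([470.008, 279.51 ]), array([306.488, 256.62 ]), array([396.592, 297.906]), array([172.424, 200.802])]
[244.0952 181.2013] [array([130.816, 241.794]), array([182.616, 204.792]), array([243.6 , 180.81])]
[[0.3, -0.001, 0.0, -0.131, 0.0], [0.3, 0.0, 0.0, -0.131, 0.001], [0.3, -0.001, 0.0, -0.13, 0.0]]
[[0.3, 0.035, -0.174, 0.0, 0.009], [0.3, 0.032, -0.175, 0.0, 0.009], [0.3, 0.029, -0.175, 0.0, 0.009], [0.3, 0.025, -0.176, 0.0, 0.009], [0.3, 0.022, -0.176, 0.0, 0.009], [0.3, 0.019, -0.177, -0.001, 0.009], [0.3, 0.016, -0.177, 0.0, 0.008]]
[[0.3, 0.001, 0.0, 0.14, 0.0], [0.3, 0.001, 0.0, 0.14, 0.0], [0.3, 0.0, 0.0, 0.14, 0.0], [0.3, 0.001, 0.0, 0.14, 0.0]]
```

move_arm:
  moves:
    - [[0.3,0,0,-0.13,0],[0.3,0,0,-0.13,0],[0.3,0,0,-0.13,0],[0.3,0.035,-0.174,0,0.009],[0.3,0.032,-0.175,0,0.009],[0.3,0.029,-0.175,0,0.009],[0.3,0.025,-0.176,0,0.009],[0.3,0.022,-0.176,0,0.009]]

```text
time: 23.25
ee_pos: [0.5961, -0.1684, 0.2353]
eef_rot: [-0.056, 3.141, -0.001]
contact_force: [-0.0, 0.7, -2.9]
opening: 0.617
finger_force: 63.9
```

move_arm:
  moves:
    - [[0.3,0.019,-0.177,0,0.009],[0.3,0.016,-0.177,0,0.008],[0.3,0,0,0,0],[0.3,0.001,0,0.14,0],[0.3,0.001,0,0.14,0],[0.3,0,0,0.14,0],[0.3,0,0,0,0]]

```text
time: 24.12
ee_pos: [0.5886, -0.2541, 0.1281]
eef_rot: [0.003, -3.137, -0.005]
contact_force: [0.2, 0.5, -2.1]
opening: 0.62
finger_force: 64.0
```

Run:
```python
from h import *
st();w=cam('wrist','w11.png');t=cam('top')
for n in('board','cup','brush_a'):
  for c,k in((w,'wrist'),(t,'top')):
    print(n,k,[(m['conf'],np.array(m['location'])[::-1]*[560,420],atz(c,m['location'][1]*560,m['location'][0]*420,0.012)) for m in robot.mark_of(n,k)[:2]])
p,r=pose();e=plan([.59,-.255,.074],3.14,.3,step=.02)
```

```text
t 24.125 p [ 0.5886 -0.2541  0.1281] th -3.139719474795682 tilt 0.31048352066139306 F [ 0.2487  0.4723 -2.0826] op 0.6201364340140199 ff 63.96848917007446 q [-0.5919  0.6368  1.1959 -0.      1.3143 -2.1646]
board wrist [(0.56, array([190.4  , 111.594]), array([ 0.5061, -0.3204,  0.012 ])), (0.26, array([405.328, 378.798]), array([ 0.7703, -0.1181,  0.012 ]))]
board top [(0.65, array([373.296, 233.982]), array([ 0.5066, -0.3147,  0.012 ]))]
cup wrist [(0.68, array([ 83.216, 272.202]), array([ 0.6458, -0.4302,  0.012 ]))]
cup top [(0.9, array([414.008, 189.294]), array([ 0.6457, -0.4287,  0.012 ]))]
brush_a wrist [(0.72, array([30.688, 21.294]), array([ 0.4451, -0.4295,  0.012 ]))]
brush_a top [(0.81, array([156.52 , 223.104]), array([0.4915, 0.2939, 0.012 ]))]
[[0.3, 0.0, 0.001, 0.076, 0.0], [0.3, 0.0, 0.001, 0.077, 0.001], [0.3, -0.001, 0.001, 0.076, 0.0]]
```

View pics/w11.png

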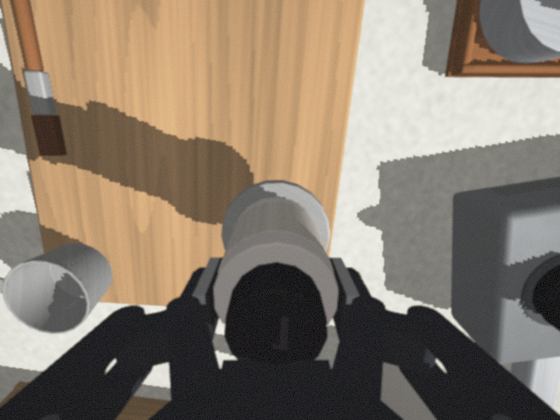

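The bottle is over the board and clear of the cup at (60,285) and the brush. The board's edge is at column ~345. I'll lower it and release.

move_arm:
  moves:
    - [[0.3,0,0.001,0.076,0],[0.3,0,0.001,0.077,0],[0.3,0,0.001,0.056,0],[0.3,0,0,0.006,0],[0.3,0,0,0.006,0],[0.3,0,0,0,0]]

```text
time: 25.28
ee_pos: [0.5897, -0.2549, 0.0757]
eef_rot: [-0.002, 3.141, -0.001]
contact_force: [0.2, 0.5, -2.7]
opening: 0.615
finger_force: 64.0
```

move_arm:
  moves:
    - [[0.3,0,0,0.006,0],[0.3,0,0,0.004,0],[0.3,0,0,0,0]]

```text
time: 25.65
ee_pos: [0.5897, -0.2549, 0.0741]
eef_rot: [-0.002, 3.14, -0.001]
contact_force: [-2.2, 0.8, 7.3]
opening: 0.615
finger_force: 65.3
```

move_arm:
  moves:
    - [[1,0,0,0,0],[1,0,0,0,0],[1,0,0,0,0],[1,0,0,-0.1,0],[1,0,0,-0.2,0],[1,0,0,-0.2,0],[1,0,0,-0.2,0]]

```text
time: 26.52
ee_pos: [0.5893, -0.2547, 0.2492]
eef_rot: [0.002, -3.142, -0.0]
contact_force: [0.0, -0.2, 0.4]
opening: 0.999
finger_force: 0.0
```

```bash
cat > look.py <<'E'
from h import *
def bottles(cams=('top','scene')):
    for k in cams:
        c=cam(k)
        for m in robot.mark_of('bottle_b',k)[:6]:
            u=np.array(m['location'])[::-1]*[560,420]; print(k,round(m['conf'],2),u,'mat',atz(c,*u,.003)[:2],'board',atz(c,*u,.012)[:2])
E
python3 - <<'E'
from look import *
st();bottles()
e=plan([.41,.345,.25],np.pi,1,step=.05)
E
```

```text
t 26.525 p [ 0.5893 -0.2547  0.2492] th -3.1404672627863452 tilt 0.0022337267360954946 F [ 0.025  -0.2307  0.3756] op 0.9991993758945555 ff 0.0 q [-0.592   0.5451  1.0077 -0.      1.5889 -2.1639]
top 0.83 [132.776 241.71 ] mat [0.4354 0.3553] board [0.4342 0.352 ]
top 0.75 [184.576 203.91 ] mat [0.5548 0.2247] board [0.5527 0.2224]
scene 0.83 [398.216 297.318] mat [0.5582 0.2348] board [0.5691 0.2359]
scene 0.82 [191.52  244.902] mat [ 0.5893 -0.2657] board [ 0.5997 -0.2571]
scene 0.69 [470.288 279.51 ] mat [0.4292 0.3657] board [0.442  0.3648]
[[1, 0.055, 0.185, -0.001, 0.0], [1, 0.055, 0.185, -0.001, 0.0], [1, 0.055, 0.185, -0.001, 0.0], [1, 0.055, 0.184, -0.001, 0.0], [1, 0.055, 0.185, -0.001, 0.0], [1, 0.055, 0.184, -0.001, 0.0], [1, 0.055, 0.185, -0.001, 0.0], [1, 0.055, 0.184, -0.001, 0.0]]
[[1, 0.055, 0.185, -0.001, 0.0], [1, 0.055, 0.184, 0.0, 0.0], [1, 0.055, 0.185, -0.001, 0.0], [1, 0.055, 0.184, 0.0, 0.0], [1, 0.055, 0.185, -0.001, 0.001]]
```

move_arm:
  moves:
    - [[1,0.055,0.185,0,0],[1,0.055,0.185,0,0],[1,0.055,0.185,0,0],[1,0.055,0.184,0,0],[1,0.055,0.185,0,0],[1,0.055,0.184,0,0],[1,0.055,0.185,0,0],[1,0.055,0.184,0,0]]

```text
time: 27.72
ee_pos: [0.4778, 0.1157, 0.246]
eef_rot: [0.001, -3.138, -0.0]
contact_force: [-0.0, -0.4, -0.8]
opening: 0.999
finger_force: 0.0
```

move_arm:
  moves:
    - [[1,0.055,0.185,0,0],[1,0.055,0.184,0,0],[1,0.055,0.185,0,0],[1,0.055,0.184,0,0],[1,0.055,0.185,0,0],[1,0,0,0.1,0],[1,0,0,0,0]]

```text
time: 28.6
ee_pos: [0.4087, 0.3447, 0.2199]
eef_rot: [0.003, -3.136, 0.005]
contact_force: [0.2, 0.5, 0.3]
opening: 0.998
finger_force: 0.0
```

Run:
```python
from look import *
st();bottles(('wrist','scene'))
w=cam('wrist','w12.png')
e=plan([.43,.364,.11],np.pi,1,step=.045)
```

```text
t 28.6 p [0.4087 0.3447 0.2199] th -3.1396641207792126 tilt 0.36504411067912546 F [0.1679 0.5049 0.3249] op 0.9982694153941921 ff 0.0 q [ 0.4792  0.3766  1.3805 -0.0001  1.3909 -1.0935]
wrist 0.76 [196.224 295.008] mat [0.555  0.2385] board [0.5492 0.2412]
wrist 0.62 [294.616 207.018] mat [0.4326 0.367 ] board [0.43   0.3664]
scene 0.87 [194.208 242.298] mat [ 0.577  -0.2665] board [ 0.5876 -0.2579]
scene 0.85 [397.208 296.898] mat [0.5578 0.2326] board [0.5687 0.2337]
scene 0.68 [435.68  288.582] mat [0.4948 0.3012] board [0.5066 0.3013]
[[1, -0.026, 0.026, 0.151, 0.0], [1, -0.026, 0.025, 0.151, 0.0], [1, -0.026, 0.026, 0.151, 0.0]]
```

View pics/w12.png

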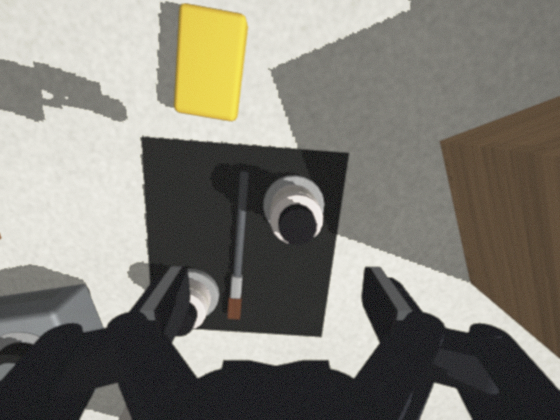

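Bottle c stands with its foot around (294,205) and cap at (298,223); d is at (196,300). That picture was the 15th I viewed, one over the limit of 14, so I'll view no more and check numerically from here.

```bash
cat >> look.py <<'E'
def captop(guess,z,k='wrist',r=28,th=45):
    """centre of the dark cap-top disc near the projection of a guess, in world at z"""
    c=cam(k);u=proj(c,[*guess,z]).astype(int);g=cv2.cvtColor(c['pixels'],cv2.COLOR_BGR2GRAY)
    x0,y0=u-r;m=(g[y0:y0+2*r,x0:x0+2*r]<th).astype(np.uint8)
    n,l,s,ce=cv2.connectedComponentsWithStats(m);i=1+int(np.argmax(s[1:,4]));px=ce[i]+[x0,y0]
    print('cap',px,'box',s[i],atz(c,*px,z)[:2])
E
python3 - <<'E'
from look import *
captop((.431,.365),.087)
w=cam('wrist');print(atz(w,298,223,.087),atz(w,294,203,.013))
E
```

```text
cap [296.4584 224.6144] box [  10    7   36   42 1058] [0.4291 0.3642]
[0.4275 0.3657 0.087 ] [0.4289 0.3664 0.013 ]
```

Run:
```python
from h import *
e=plan([.430,.3655,.12],np.pi,1,step=.04)
e=plan([.430,.3655,.042],np.pi,1,step=.03,start=e)
```

```text
[[1, -0.026, 0.028, 0.138, 0.0], [1, -0.026, 0.027, 0.137, 0.0], [1, -0.026, 0.028, 0.138, 0.0]]
[[1, 0.0, 0.0, 0.104, 0.0], [1, 0.0, 0.0, 0.104, 0.0], [1, 0.0, 0.0, 0.104, 0.0]]
```

move_arm:
  moves:
    - [[1,-0.026,0.028,0.138,0],[1,-0.026,0.027,0.137,0],[1,-0.026,0.028,0.138,0],[1,0,0,0,0]]

```text
time: 29.45
ee_pos: [0.429, 0.3653, 0.1177]
eef_rot: [0.001, -3.138, 0.003]
contact_force: [0.8, -0.3, 1.0]
opening: 1.0
finger_force: 0.0
```

Run:
```python
from look import *
st();captop((.431,.365),.087,r=45)
e=plan([.430,.3655,.042],np.pi,1,step=.03)
```

```text
t 29.45 p [0.429  0.3653 0.1177] th -3.1407684100539033 tilt 0.24111309548886944 F [ 0.8306 -0.3394  1.0444] op 0.9999221857363437 ff 0.0 q [ 0.4953  0.5275  1.4487 -0.      1.1696 -1.0763]
cap [275.7091 254.5539] box [  17    8   58   67 2943] [0.4278 0.365 ]
[[1, -0.001, 0.0, 0.103, 0.0], [1, -0.001, 0.0, 0.103, 0.0], [1, 0.0, 0.0, 0.104, 0.0]]
```

move_arm:
  moves:
    - [[1,0,0,0.1,0],[1,0,0,0.1,0],[1,0,0,0.1,0],[0.4,0,0,0,0],[0.3,0,0,0,0],[0.3,0,0,0,0],[0.3,0,0,0,0],[0.3,0,0,0,0]]
  squeeze: 60

```text
time: 30.5
ee_pos: [0.4305, 0.3662, 0.0466]
eef_rot: [-0.002, 3.138, 0.002]
contact_force: [-0.1, -1.8, 7.0]
opening: 0.614
finger_force: 63.4
```

Run:
```python
from h import *
st();p,r=pose()
e=plan([*p[:2],.20],np.pi,.3,step=.04)
e=plan([.612,.0545,.18],3.27,.3,step=.046,start=e)
```

```text
t 30.5 p [0.4305 0.3662 0.0466] th -3.140394907111901 tilt 0.22151260161649267 F [-0.0984 -1.8066  6.9944] op 0.6140155536175024 ff 63.37570309638977 q [ 0.4956  0.6216  1.5216 -0.0003  0.9945 -1.0762]
[[0.3, -0.001, 0.0, -0.153, 0.0], [0.3, 0.0, 0.0, -0.153, 0.0], [0.3, -0.001, 0.0, -0.154, 0.0], [0.3, 0.0, 0.001, -0.153, 0.001]]
[[0.3, -0.091, -0.156, 0.01, -0.008], [0.3, -0.088, -0.157, 0.01, -0.008], [0.3, -0.086, -0.159, 0.01, -0.008], [0.3, -0.083, -0.16, 0.01, -0.008], [0.3, -0.08, -0.162, 0.01, -0.007], [0.3, -0.078, -0.163, 0.01, -0.008], [0.3, -0.075, -0.164, 0.01, -0.007], [0.3, -0.073, -0.164, 0.01, -0.008]]
```

move_arm:
  moves:
    - [[0.3,0,0,-0.15,0],[0.3,0,0,-0.153,0],[0.3,0,0,-0.154,0],[0.3,0,0,-0.153,0]]

```text
time: 31.0
ee_pos: [0.4292, 0.3657, 0.1992]
eef_rot: [-0.002, 3.141, 0.001]
contact_force: [0.4, 0.7, -3.3]
opening: 0.614
finger_force: 64.0
```

move_arm:
  moves:
    - [[0.3,-0.091,-0.156,0.01,-0.008],[0.3,-0.088,-0.157,0.01,-0.008],[0.3,-0.086,-0.159,0.01,-0.008],[0.3,-0.083,-0.16,0.01,-0.008],[0.3,-0.08,-0.162,0.01,-0.007],[0.3,-0.078,-0.163,0.01,-0.008],[0.3,-0.075,-0.164,0.01,-0.007],[0.3,-0.073,-0.164,0.01,-0.008]]

```text
time: 32.0
ee_pos: [0.6121, 0.0532, 0.1778]
eef_rot: [-0.206, 3.134, -0.0]
contact_force: [0.3, 0.4, -2.9]
opening: 0.615
finger_force: 64.3
```

move_arm:
  moves:
    - [[0.3,0,0,0,0]]

```text
time: 32.12
ee_pos: [0.6126, 0.0518, 0.1771]
eef_rot: [-0.2, 3.135, -0.001]
contact_force: [-0.1, 1.7, -3.1]
opening: 0.616
finger_force: 64.4
```

Run:
```python
from h import *
st()
e=plan([.612,.0545,.138],3.27,.3,step=.02)
```

```text
t 32.125 p [0.6126 0.0518 0.1771] th -3.0141414893765894 tilt 0.04342168049140515 F [-0.1295  1.7395 -3.1347] op 0.6163691631298706 ff 64.41498756408691 q [-0.1078  0.5459  1.2184 -0.0004  1.3767 -1.806 ]
[[0.3, 0.0, 0.006, 0.078, -0.0], [0.3, 0.001, 0.005, 0.078, -0.0]]
```

move_arm:
  moves:
    - [[0.3,0,0.005,0.077,0],[0.3,0,0.005,0.077,0],[0.3,0,0,0.02,0],[0.3,0,0,0.02,0],[0.3,0,0,0.016,0],[0.3,0,0,0,0]]

```text
time: 32.88
ee_pos: [0.6115, 0.0575, 0.1258]
eef_rot: [-0.206, 3.133, 0.001]
contact_force: [-3.5, 2.1, 7.3]
opening: 0.62
finger_force: 65.0
```

move_arm:
  moves:
    - [[0.3,0,0,0.008,0],[0.3,0,0,0.008,0],[0.3,0,0,0,0]]

```text
time: 33.25
ee_pos: [0.6117, 0.0575, 0.1236]
eef_rot: [-0.206, 3.131, 0.0]
contact_force: [-7.4, 1.8, 17.4]
opening: 0.616
finger_force: 66.6
```

move_arm:
  moves:
    - [[0.3,0,0,0.006,0],[0.3,0,0,0,0],[0.3,0,0,0,0],[0.3,0,0,0,0],[0.3,0,0,0,0],[0.3,0,0,0,0],[0.3,0,0,0,0],[0.3,0,0,0,0]]

```text
time: 34.25
ee_pos: [0.6118, 0.0575, 0.1235]
eef_rot: [-0.206, 3.13, -0.0]
contact_force: [-10.8, 2.6, 27.1]
opening: 0.619
finger_force: 67.5
```

move_arm:
  moves:
    - [[0.3,0,0,0,0],[0.3,0,0,0,0]]

```text
time: 34.5
ee_pos: [0.6118, 0.0575, 0.1235]
eef_rot: [-0.206, 3.13, -0.0]
contact_force: [-10.1, 3.0, 25.9]
opening: 0.619
finger_force: 67.5
```

Run:
```python
from h import *
st();p,r=pose()
e=plan([*p[:2],.23],3.27,.3,step=.04)
e=plan([.48,-.255,.23],3.14,.3,step=.046,start=e)
```

```text
t 34.5 p [0.6118 0.0575 0.1235] th -3.0102218728679193 tilt 0.2940635679614231 F [-10.08     3.0144  25.8912] op 0.6187934700149086 ff 67.54029035568237 q [-0.0989  0.5952  1.2946  0.0007  1.2466 -1.8012]
[[0.3, -0.001, 0.0, -0.142, 0.0], [0.3, -0.001, 0.0, -0.142, 0.001], [0.3, 0.0, 0.0, -0.142, 0.0]]
[[0.3, 0.085, -0.146, 0.0, 0.008], [0.3, 0.083, -0.148, 0.0, 0.008], [0.3, 0.081, -0.149, 0.0, 0.008], [0.3, 0.078, -0.151, -0.001, 0.008], [0.3, 0.076, -0.152, 0.0, 0.008], [0.3, 0.073, -0.153, -0.001, 0.007], [0.3, 0.07, -0.154, 0.0, 0.008], [0.3, 0.068, -0.156, -0.001, 0.007]]
```

Fully down for more than a second. Now to the board, at (0.48, −0.255).

move_arm:
  moves:
    - [[0.3,0,0,-0.145,0],[0.3,0,0,-0.145,0],[0.3,0,0,-0.145,0]]

```text
time: 34.88
ee_pos: [0.6114, 0.057, 0.2291]
eef_rot: [-0.205, 3.134, -0.001]
contact_force: [0.7, -0.4, -2.7]
opening: 0.617
finger_force: 64.6
```

move_arm:
  moves:
    - [[0.3,0.085,-0.146,0,0.008],[0.3,0.083,-0.148,0,0.008],[0.3,0.081,-0.149,0,0.008],[0.3,0.078,-0.151,0,0.008],[0.3,0.076,-0.152,0,0.008],[0.3,0.073,-0.153,0,0.007],[0.3,0.07,-0.154,0,0.008],[0.3,0.068,-0.156,0,0.007]]

```text
time: 35.88
ee_pos: [0.4796, -0.2572, 0.228]
eef_rot: [-0.001, 3.141, -0.002]
contact_force: [0.5, -0.7, -3.5]
opening: 0.613
finger_force: 64.6
```

move_arm:
  moves:
    - [[0.3,0,0,0,0]]

```text
time: 36.0
ee_pos: [0.4793, -0.2583, 0.2278]
eef_rot: [0.004, 3.141, -0.002]
contact_force: [1.0, -0.3, -3.7]
opening: 0.617
finger_force: 64.5
```

Run:
```python
from look import *
st();bottles()
e=plan([.48,-.255,.0555],3.14,.3,step=.04)
```

```text
t 36.0 p [ 0.4793 -0.2583  0.2278] th 3.138898096949231 tilt 0.07437261322343056 F [ 1.0064 -0.3275 -3.7119] op 0.6171234448834337 ff 64.478759765625 q [-0.7115  0.3838  1.3447 -0.0005  1.4119 -2.2795]
top 0.91 [181.496 205.884] mat [0.5483 0.2327] board [0.5463 0.2304]
top 0.61 [353.584 202.104] mat [ 0.5969 -0.2583] board [ 0.5945 -0.2567]
top 0.48 [154.504 220.206] mat [0.501  0.3036] board [0.4993 0.3007]
scene 0.83 [396.592 295.806] mat [0.555  0.2307] board [0.5659 0.2318]
scene 0.57 [194.208 240.492] mat [ 0.5704 -0.2712] board [ 0.5811 -0.2625]
scene 0.57 [213.808 162.288] mat [ 0.1386 -0.4977] board [ 0.1558 -0.4856]
scene 0.53 [291.48 230.58] mat [ 0.421  -0.0724] board [ 0.434  -0.0667]
scene 0.44 [262.976 242.382] mat [ 0.5021 -0.1134] board [ 0.5138 -0.107 ]
[[0.3, 0.0, 0.0, 0.138, 0.0], [0.3, 0.001, 0.0, 0.138, 0.0], [0.3, 0.0, 0.0, 0.138, 0.001], [0.3, 0.001, 0.0, 0.137, 0.0], [0.3, 0.0, 0.0, 0.138, 0.001]]
```

move_arm:
  moves:
    - [[0.3,0,0,0.14,0],[0.3,0,0,0.14,0],[0.3,0,0,0.14,0],[0.3,0,0,0.14,0],[0.3,0,0,0.09,0],[0.3,0,0,0.025,0],[0.3,0,0,0,0]]

```text
time: 37.08
ee_pos: [0.4806, -0.2556, 0.0592]
eef_rot: [-0.003, 3.141, -0.001]
contact_force: [0.3, 0.2, -3.0]
opening: 0.618
finger_force: 64.5
```

move_arm:
  moves:
    - [[0.3,0,0,0.006,0],[0.3,0,0,0.004,0],[0.3,0,0,0,0]]

```text
time: 37.45
ee_pos: [0.4802, -0.2559, 0.0566]
eef_rot: [-0.002, 3.141, -0.0]
contact_force: [-0.2, -0.6, -2.6]
opening: 0.615
finger_force: 64.5
```

move_arm:
  moves:
    - [[0.3,0,0,0.006,0],[0.3,0,0,0,0]]

```text
time: 37.7
ee_pos: [0.4802, -0.256, 0.0557]
eef_rot: [-0.002, 3.141, -0.001]
contact_force: [-2.1, 0.7, 5.4]
opening: 0.615
finger_force: 65.3
```

move_arm:
  moves:
    - [[1,0,0,0,0],[1,0,0,0,0],[1,0,0,0,0],[1,0,0,-0.1,0],[1,0,0,-0.2,0],[1,0,0,-0.2,0],[1,0,0,-0.2,0]]

```text
time: 38.58
ee_pos: [0.48, -0.2557, 0.2315]
eef_rot: [0.002, -3.142, -0.0]
contact_force: [0.6, -0.2, -0.6]
opening: 1.0
finger_force: 0.0
```

Run:
```python
from look import *
st();bottles()
e=plan([.54,.215,.24],1.571,1,step=.048)
```

```text
t 38.575 p [ 0.48   -0.2557  0.2315] th -3.1404627025735974 tilt 0.001999486842118017 F [ 0.5697 -0.1833 -0.556 ] op 0.9998070716060978 ff 0.0 q [-0.7073  0.3803  1.3394 -0.      1.422  -2.2792]
top 0.96 [184.184 205.59 ] mat [0.5498 0.2251] board [0.5477 0.2229]
top 0.57 [353.304 207.018] mat [ 0.5823 -0.258 ] board [ 0.58   -0.2564]
scene 0.97 [397.824 294.714] mat [0.5504 0.2323] board [0.5614 0.2334]
scene 0.66 [196.112 243.39 ] mat [ 0.5789 -0.2594] board [ 0.5894 -0.2509]
scene 0.6 [218.12  222.516] mat [ 0.4713 -0.2649] board [ 0.4835 -0.2563]
[[1, -0.024, 0.188, -0.004, 0.075], [1, 0.006, 0.19, -0.004, 0.075], [1, 0.035, 0.187, -0.004, 0.075], [1, 0.064, 0.179, -0.004, 0.075], [1, 0.091, 0.166, -0.004, 0.075], [1, 0.116, 0.15, -0.004, 0.075], [1, 0.138, 0.13, -0.004, 0.075], [1, 0.157, 0.107, -0.004, 0.075]]
[[1, 0.172, 0.082, -0.004, 0.075], [1, 0.182, 0.053, -0.005, 0.075]]
```

move_arm:
  moves:
    - [[1,-0.024,0.188,0,0.075],[1,0.006,0.19,0,0.075],[1,0.035,0.187,0,0.075],[1,0.064,0.179,0,0.075],[1,0.091,0.166,0,0.075],[1,0.116,0.15,0,0.075],[1,0.138,0.13,0,0.075],[1,0.157,0.107,0,0.075]]

```text
time: 39.78
ee_pos: [0.5274, 0.1223, 0.2281]
eef_rot: [-1.85, -2.536, 0.003]
contact_force: [0.9, -0.1, 0.4]
opening: 1.0
finger_force: 0.0
```

move_arm:
  moves:
    - [[1,0.172,0.082,0,0.075],[1,0.182,0.053,0,0.075],[1,0.12,0.03,0,0],[1,0,0,0.1,0],[1,0,0,0,0]]

```text
time: 40.4
ee_pos: [0.5462, 0.2449, 0.2017]
eef_rot: [-2.217, -2.221, 0.009]
contact_force: [0.1, -0.9, 0.3]
opening: 1.001
finger_force: 0.0
```

Run:
```python
from look import *
st();bottles(('wrist','scene'));captop((.554,.232),.069,r=40)
e=plan([.554,.232,.10],1.571,1,step=.04)
```

```text
t 40.4 p [0.5462 0.2449 0.2017] th 1.5724068942687732 tilt 0.3824754802304435 F [ 0.0761 -0.9433  0.3385] op 1.001207501379594 ff 0.0 q [ 0.224   0.5009  1.2252 -0.0001  1.4222  0.2224]
wrist 0.64 [286.216 200.508] mat [0.5574 0.2324] board [0.5571 0.2349]
scene 0.97 [191.576 243.684] mat [ 0.5849 -0.2687] board [ 0.5953 -0.2601]
scene 0.71 [217.616 222.18 ] mat [ 0.4704 -0.267 ] board [ 0.4826 -0.2584]
scene 0.71 [396.2 296.1] mat [0.5562 0.2302] board [0.5671 0.2313]
cap [274.5191 222.3894] box [   2   18   59   48 1705] [0.5471 0.2281]
[[1, -0.017, 0.008, 0.141, 0.0], [1, -0.017, 0.008, 0.141, 0.0], [1, -0.017, 0.009, 0.14, 0.0]]
```

Run:
```python
from h import *
e=plan([.5565,.2325,.11],1.571,1,step=.04)
e=plan([.5565,.2325,.034],1.571,1,step=.03,start=e)
```

```text
[[1, -0.016, 0.012, 0.127, 0.0], [1, -0.016, 0.011, 0.128, 0.0], [1, -0.017, 0.012, 0.127, 0.0]]
[[1, 0.0, 0.0, 0.101, 0.0], [1, 0.0, 0.0, 0.102, 0.0], [1, 0.0, -0.001, 0.101, 0.0]]
```

move_arm:
  moves:
    - [[1,-0.016,0.012,0.127,0],[1,-0.016,0.011,0.128,0],[1,-0.017,0.012,0.127,0],[1,0,0,0,0]]

```text
time: 41.15
ee_pos: [0.5556, 0.2321, 0.108]
eef_rot: [-2.22, -2.22, 0.005]
contact_force: [-0.2, 0.1, 0.3]
opening: 1.0
finger_force: 0.0
```

Run:
```python
from look import *
st();bottles(('wrist',))
c=cam('wrist');g=cv2.cvtColor(c['pixels'],cv2.COLOR_BGR2GRAY)
u=proj(c,[.5565,.2325,.047]);print(u)
x0,y0=(u-70).astype(int);x1,y1=x0+140,y0+140
m=(g[max(y0,0):y1,x0:x1]>120).astype(np.uint8);n,l,s,ce=cv2.connectedComponentsWithStats(m);i=1+int(np.argmax(s[1:,4]));b=s[i];print('white',b,'cols',x0+b[0],x0+b[0]+b[2], 'mid x',atz(c,x0+b[0]+b[2]/2,u[1],.047))
e=plan([.5565,.2325,.034],1.571,1,step=.03)
```

```text
t 41.15 p [0.5556 0.2321 0.108 ] th 1.5710485852386258 tilt 0.2099331241833435 F [-0.1885  0.1456  0.334 ] op 0.9999611290860769 ff 0.0 q [ 0.1994  0.5964  1.3446 -0.      1.2042  0.1991]
wrist 0.9 [278.992 215.796] mat [0.5583 0.2323] board [0.5583 0.2353]
[274.653 235.272]
white [   0   66  140   74 4172] cols 204 344 mid x [0.556  0.2325 0.047 ]
[[1, -0.001, -0.001, 0.103, 0.0], [1, -0.001, -0.001, 0.103, 0.0], [1, 0.0, 0.0, 0.102, 0.0]]
```

move_arm:
  moves:
    - [[1,0,0,0.103,0],[1,0,0,0.1,0],[1,0,0,0.095,0],[0.4,0,0,0,0],[0.3,0,0,0,0],[0.3,0,0,0,0],[0.3,0,0,0,0],[0.3,0,0,0,0]]
  squeeze: 60

```text
time: 42.3
ee_pos: [0.5572, 0.2331, 0.037]
eef_rot: [2.219, 2.221, 0.005]
contact_force: [-0.2, 1.3, 6.8]
opening: 0.611
finger_force: 63.8
```

Run:
```python
from h import *
st();p,r=pose()
e=plan([*p[:2],.20],1.571,.3,step=.043)
e=plan([.612,.0555,.17],3.27,.3,step=.046,turn=.072,start=e)
```

```text
t 42.3 p [0.5572 0.2331 0.037 ] th 1.5719928691694667 tilt 0.22279146914111655 F [-0.2396  1.3064  6.7965] op 0.6107213795642106 ff 63.84644150733948 q [0.2003 0.6855 1.4119 0.0002 1.0403 0.1991]
[[0.3, 0.0, 0.001, -0.163, 0.0], [0.3, 0.0, 0.0, -0.163, 0.0], [0.3, 0.0, 0.001, -0.163, 0.0], [0.3, 0.001, 0.0, -0.163, 0.0]]
[[0.3, -0.059, 0.018, 0.01, -0.068], [0.3, -0.061, 0.01, 0.01, -0.068], [0.3, -0.062, 0.001, 0.01, -0.067], [0.3, -0.062, -0.008, 0.01, -0.068], [0.3, -0.06, -0.017, 0.01, -0.067], [0.3, -0.057, -0.025, 0.01, -0.068], [0.3, -0.053, -0.032, 0.01, -0.067], [0.3, -0.048, -0.04, 0.01, -0.068]]
[[0.3, -0.041, -0.046, 0.01, -0.067], [0.3, -0.035, -0.051, 0.01, -0.068], [0.3, -0.027, -0.056, 0.01, -0.067], [0.3, -0.019, -0.058, 0.01, -0.068]]
```

move_arm:
  moves:
    - [[0.3,0,0,-0.16,0],[0.3,0,0,-0.163,0],[0.3,0,0,-0.163,0],[0.3,0,0,-0.163,0]]

```text
time: 42.8
ee_pos: [0.5559, 0.2327, 0.1992]
eef_rot: [2.22, 2.222, 0.001]
contact_force: [0.5, -0.3, -3.1]
opening: 0.614
finger_force: 64.0
```

move_arm:
  moves:
    - [[0.3,-0.059,0.018,0.01,-0.068],[0.3,-0.061,0.01,0.01,-0.068],[0.3,-0.062,0.001,0.01,-0.067],[0.3,-0.062,-0.008,0.01,-0.068],[0.3,-0.06,-0.017,0.01,-0.067],[0.3,-0.057,-0.025,0.01,-0.068],[0.3,-0.053,-0.032,0.01,-0.067],[0.3,-0.048,-0.04,0.01,-0.068]]

```text
time: 43.8
ee_pos: [0.5928, 0.1136, 0.1776]
eef_rot: [0.673, 3.068, 0.0]
contact_force: [0.7, 0.6, -3.2]
opening: 0.609
finger_force: 64.1
```

move_arm:
  moves:
    - [[0.3,-0.041,-0.046,0.01,-0.067],[0.3,-0.035,-0.051,0.01,-0.068],[0.3,-0.027,-0.056,0.01,-0.067],[0.3,-0.019,-0.058,0.01,-0.068],[0.3,0,0,0,0]]

```text
time: 44.42
ee_pos: [0.611, 0.0544, 0.1674]
eef_rot: [-0.198, 3.135, -0.0]
contact_force: [-0.1, -0.3, -2.7]
opening: 0.613
finger_force: 64.1
```

Run:
```python
from h import *
st()
e=plan([.612,.0555,.128],3.27,.3,step=.022)
```

```text
t 44.425 p [0.611  0.0544 0.1674] th -3.015301096576235 tilt 0.007986761147515535 F [-0.0501 -0.2756 -2.6988] op 0.6134105860038142 ff 64.09138083457947 q [-0.1039  0.5524  1.2364 -0.0001  1.3527 -1.801 ]
[[0.3, -0.002, 0.002, 0.079, -0.001], [0.3, -0.002, 0.002, 0.078, -0.0]]
```

move_arm:
  moves:
    - [[0.3,0,0.001,0.078,0],[0.3,0,0,0.078,0],[0.3,0,0,0.02,0],[0.3,0,0,0.02,0],[0.3,0,0,0.018,0],[0.3,0,0,0.01,0],[0.3,0,0,0,0]]

```text
time: 45.3
ee_pos: [0.6113, 0.0559, 0.114]
eef_rot: [-0.201, 3.132, 0.0]
contact_force: [-6.8, 1.6, 15.0]
opening: 0.61
finger_force: 66.0
```

move_arm:
  moves:
    - [[0.3,0,0,0.01,0],[0.3,0,0,0,0],[0.3,0,0,0,0],[0.3,0,0,0,0],[0.3,0,0,0,0],[0.3,0,0,0,0],[0.3,0,0,0,0],[0.3,0,0,0,0]]

```text
time: 46.3
ee_pos: [0.6115, 0.0559, 0.1138]
eef_rot: [-0.201, 3.13, -0.001]
contact_force: [-12.4, 1.0, 30.7]
opening: 0.608
finger_force: 67.8
```

move_arm:
  moves:
    - [[0.3,0,0,0,0],[0.3,0,0,0,0]]

```text
time: 46.55
ee_pos: [0.6115, 0.0559, 0.1138]
eef_rot: [-0.201, 3.13, -0.001]
contact_force: [-12.2, 2.6, 30.2]
opening: 0.61
finger_force: 67.8
```

Run:
```python
from h import *
st();p,r=pose()
e=plan([*p[:2],.23],3.27,.3,step=.04)
e=plan([.37,-.255,.23],3.14,.3,step=.05,start=e)
```

```text
t 46.55 p [0.6115 0.0559 0.1138] th -3.013268102299074 tilt 0.31545803158803754 F [-12.1637   2.633   30.2347] op 0.6098824581732507 ff 67.75626540184021 q [-0.1015  0.6048  1.3077  0.0005  1.2236 -1.8008]
[[0.3, -0.001, 0.0, -0.155, -0.0], [0.3, -0.001, 0.0, -0.155, -0.0], [0.3, -0.001, 0.0, -0.155, -0.0]]
[[0.3, 0.14, -0.139, -0.001, 0.008], [0.3, 0.137, -0.141, -0.001, 0.008], [0.3, 0.135, -0.143, 0.0, 0.008], [0.3, 0.133, -0.146, -0.001, 0.008], [0.3, 0.13, -0.148, 0.0, 0.008], [0.3, 0.128, -0.15, -0.001, 0.007], [0.3, 0.125, -0.152, 0.0, 0.008], [0.3, 0.123, -0.153, -0.001, 0.007]]
```

move_arm:
  moves:
    - [[0.3,0,0,-0.16,0],[0.3,0,0,-0.16,0],[0.3,0,0,-0.16,0]]

```text
time: 46.92
ee_pos: [0.611, 0.0555, 0.2305]
eef_rot: [-0.201, 3.134, -0.0]
contact_force: [0.6, -0.5, -3.4]
opening: 0.611
finger_force: 64.1
```

move_arm:
  moves:
    - [[0.3,0.14,-0.139,0,0.008],[0.3,0.137,-0.141,0,0.008],[0.3,0.135,-0.143,0,0.008],[0.3,0.133,-0.146,0,0.008],[0.3,0.13,-0.148,0,0.008],[0.3,0.128,-0.15,0,0.007],[0.3,0.125,-0.152,0,0.008],[0.3,0.123,-0.153,0,0.007]]

```text
time: 47.92
ee_pos: [0.3685, -0.2569, 0.2293]
eef_rot: [0.004, 3.14, -0.002]
contact_force: [0.6, 0.1, -2.4]
opening: 0.61
finger_force: 64.2
```

move_arm:
  moves:
    - [[0.3,0,0,0,0],[0.3,0,0,0.1,0],[0.3,0,0,0,0]]

```text
time: 48.3
ee_pos: [0.3694, -0.2547, 0.2029]
eef_rot: [-0.001, -3.14, -0.003]
contact_force: [-0.5, 0.4, -1.4]
opening: 0.61
finger_force: 64.1
```

Run:
```python
from look import *
st();bottles()
e=plan([.37,-.255,.046],3.14,.3,step=.04)
```

```text
t 48.3 p [ 0.3694 -0.2547  0.2029] th 3.140748061026859 tilt 0.14004450341150743 F [-0.4999  0.3592 -1.4341] op 0.6104987992235906 ff 64.05245661735535 q [-0.8688  0.2457  1.6336  0.0001  1.2648 -2.4388]
top 0.95 [355.88  205.086] mat [ 0.5886 -0.2652] board [ 0.5862 -0.2635]
top 0.92 [354.312 240.702] mat [ 0.4851 -0.2639] board [ 0.4836 -0.2622]
scene 0.97 [192.808 244.608] mat [ 0.5869 -0.2636] board [ 0.5973 -0.255 ]
scene 0.96 [218.008 221.004] mat [ 0.4649 -0.2694] board [ 0.4771 -0.2607]
scene 0.96 [237.888 148.512] mat [-0.0099 -0.4888] board [ 0.0095 -0.4768]
scene 0.5 [307.496 253.218] mat [0.4959 0.0039] board [0.5077 0.0085]
[[0.3, 0.0, 0.001, 0.159, 0.0], [0.3, 0.0, 0.001, 0.158, 0.0], [0.3, 0.0, 0.001, 0.159, 0.0], [0.3, 0.001, 0.001, 0.158, 0.001]]
```

move_arm:
  moves:
    - [[0.3,0,0,0.15,0],[0.3,0,0,0.15,0],[0.3,0,0,0.15,0],[0.3,0,0,0.13,0],[0.3,0,0,0.025,0],[0.3,0,0,0,0]]

```text
time: 49.25
ee_pos: [0.37, -0.2562, 0.0531]
eef_rot: [0.001, 3.141, -0.002]
contact_force: [-0.0, 0.6, -2.2]
opening: 0.608
finger_force: 64.1
```

move_arm:
  moves:
    - [[0.3,0,0,0.008,0],[0.3,0,0,0.005,0],[0.3,0,0,0,0]]

```text
time: 49.62
ee_pos: [0.3695, -0.2558, 0.0494]
eef_rot: [0.001, 3.141, -0.001]
contact_force: [-0.3, -0.4, -2.8]
opening: 0.609
finger_force: 64.1
```

move_arm:
  moves:
    - [[0.3,0,0,0.008,0],[0.3,0,0,0.006,0],[0.3,0,0,0,0]]

```text
time: 50.0
ee_pos: [0.3695, -0.2558, 0.046]
eef_rot: [0.002, 3.141, -0.0]
contact_force: [-0.8, 0.5, 6.9]
opening: 0.611
finger_force: 65.0
```

move_arm:
  moves:
    - [[1,0,0,0,0],[1,0,0,0,0],[1,0,0,0,0],[1,0,0,-0.1,0],[1,0,0,-0.2,0],[1,0,0,-0.2,0],[0.5,0,0,-0.2,0]]

```text
time: 50.88
ee_pos: [0.3692, -0.2555, 0.2223]
eef_rot: [0.001, 3.142, -0.0]
contact_force: [0.1, 0.1, 0.1]
opening: 0.812
finger_force: 0.0
```

Run:
```python
from look import *
st();bottles()
e=plan([.6255,-.0458,.19],1.89,.5,step=.048)
```

```text
t 50.875 p [ 0.3692 -0.2555  0.2223] th 3.1406778370736723 tilt 0.0028211417662533 F [0.0707 0.0926 0.0765] op 0.8124967151158521 ff 0.0 q [-0.87    0.2248  1.6002 -0.      1.3165 -2.4399]
top 0.82 [350.224 205.506] mat [ 0.5861 -0.249 ] board [ 0.5838 -0.2475]
top 0.59 [354.2  241.92] mat [ 0.4817 -0.2637] board [ 0.4801 -0.262 ]
top 0.22 [306.32 134.19] mat [ 0.7959 -0.1106] board [ 0.7918 -0.1102]
scene 0.71 [237.72  203.112] mat [ 0.3554 -0.273 ] board [ 0.3693 -0.2642]
scene 0.6 [219.296 218.484] mat [ 0.4522 -0.2735] board [ 0.4646 -0.2647]
scene 0.6 [292.6   230.916] mat [ 0.4212 -0.0691] board [ 0.4342 -0.0634]
scene 0.55 [195.888 243.6  ] mat [ 0.5799 -0.2594] board [ 0.5904 -0.2509]
[[0.5, -0.128, 0.105, 0.015, 0.075], [0.5, -0.11, 0.124, 0.015, 0.075], [0.5, -0.089, 0.139, 0.015, 0.075], [0.5, -0.066, 0.152, 0.016, 0.074], [0.5, -0.042, 0.16, 0.015, 0.075], [0.5, -0.017, 0.165, 0.016, 0.074], [0.5, 0.009, 0.165, 0.015, 0.075], [0.5, 0.035, 0.162, 0.016, 0.074]]
```

move_arm:
  moves:
    - [[0.5,-0.128,0.105,0.015,0.075],[0.5,-0.11,0.124,0.015,0.075],[0.5,-0.089,0.139,0.015,0.075],[0.5,-0.066,0.152,0.016,0.074],[0.5,-0.042,0.16,0.015,0.075],[0.5,-0.017,0.165,0.016,0.074],[0.5,0.009,0.165,0.015,0.075],[0.5,0.035,0.162,0.016,0.074]]

```text
time: 52.08
ee_pos: [0.6259, -0.0447, 0.1874]
eef_rot: [-1.844, -2.539, 0.002]
contact_force: [0.3, 0.4, 0.3]
opening: 0.5
finger_force: 0.0
```

move_arm:
  moves:
    - [[0.5,0,0,0,0]]

```text
time: 52.2
ee_pos: [0.6261, -0.0439, 0.1866]
eef_rot: [-1.835, -2.544, 0.002]
contact_force: [-0.7, 0.4, -0.2]
opening: 0.499
finger_force: 0.0
```

Run:
```python
from look import *
st();w=cam('wrist')
for n,z in[('power_grip',.098),('pad_rest',.09)]:
    print(n,[(m['conf'],atz(w,m['location'][1]*560,m['location'][0]*420,z)) for m in robot.mark_of(n,'wrist')[:1]])
e=plan([.6255,-.0458,.102],1.885,.5,step=.03)
```

```text
t 52.2 p [ 0.6261 -0.0439  0.1866] th 1.8917573610799043 tilt 0.2542189392244138 F [-0.6652  0.398  -0.2268] op 0.49904232066657933 ff 0.0 q [-0.2585  0.562   1.1595  0.0003  1.4246 -0.5795]
power_grip [(0.8, array([ 0.6318, -0.0447,  0.098 ]))]
pad_rest [(0.98, array([0.614 , 0.0485, 0.09  ]))]
[[0.5, 0.0, 0.001, 0.115, 0.001], [0.5, 0.0, 0.001, 0.116, 0.001], [0.5, 0.0, 0.002, 0.115, 0.001]]
```

move_arm:
  moves:
    - [[0.5,0,0.002,0.115,0],[0.5,0,0.001,0.115,0],[0.5,0,0.001,0.11,0],[0,0,0,0,0],[0,0,0,0,0],[0,0,0,0,0],[0,0,0,0,0]]
  squeeze: 50

```text
time: 53.22
ee_pos: [0.6269, -0.0458, 0.1054]
eef_rot: [1.838, 2.546, 0.001]
contact_force: [4.5, -0.8, -8.7]
opening: 0.151
finger_force: 51.4
```

move_arm:
  moves:
    - [[0,0,0,0,-0.08],[0,0,0,0,-0.08],[0,0,0,0,-0.08],[0,0,0,0,-0.08],[0,0,0,0,-0.08],[0,0,0,0,-0.08],[0,0,0,0,-0.08],[0,0,0,0,-0.08]]

```text
time: 54.22
ee_pos: [0.6262, -0.0472, 0.1055]
eef_rot: [0.148, -3.138, 0.004]
contact_force: [-0.2, -6.7, -7.7]
opening: 0.153
finger_force: 49.0
```

move_arm:
  moves:
    - [[0,0,0,0,-0.025],[0,0,0,0,0]]

```text
time: 54.48
ee_pos: [0.6262, -0.0472, 0.1055]
eef_rot: [0.222, -3.133, 0.004]
contact_force: [0.8, -6.9, -5.6]
opening: 0.152
finger_force: 49.0
```

Run:
```python
from look import *
st()
```

```text
t 54.475 p [ 0.6262 -0.0472  0.1055] th -3.000101307052208 tilt 0.15870596852785387 F [ 0.7553 -6.922  -5.6304] op 0.15153642583768223 ff 49.02366042137146 q [-0.2624  0.6373  1.2692 -0.0029  1.2345 -1.9737]
```

The knob is back at its off angle. I'll release it and go for the cap in the holder.

move_arm:
  moves:
    - [[0.5,0,0,0,0],[0.5,0,0,0,0],[0.5,0,0,-0.1,0],[0.5,0,0,-0.2,0],[0.5,0,0,-0.1,0]]

```text
time: 55.1
ee_pos: [0.627, -0.0455, 0.2084]
eef_rot: [-0.222, 3.129, -0.002]
contact_force: [0.3, 0.3, -0.2]
opening: 0.503
finger_force: 0.0
```

Run:
```python
from look import *
st()
e=plan([.4225,-.0617,.16],2.9,.5,step=.048)
e=plan([.4225,-.0617,.064],2.9,.5,step=.035,start=e)
```

```text
t 55.1 p [ 0.627  -0.0455  0.2084] th -2.9998812579222234 tilt 0.26659745427023596 F [ 0.3115  0.2503 -0.2497] op 0.5028093359480151 ff 0.0 q [-0.2605  0.5437  1.1282  0.0002  1.465  -1.973 ]
[[0.5, 0.164, 0.01, 0.038, 0.037], [0.5, 0.164, -0.002, 0.038, 0.037], [0.5, 0.164, -0.015, 0.038, 0.036], [0.5, 0.162, -0.028, 0.038, 0.037], [0.5, 0.159, -0.039, 0.038, 0.036]]
[[0.5, 0.001, 0.0, 0.128, 0.0], [0.5, 0.001, 0.0, 0.128, 0.0], [0.5, 0.0, -0.001, 0.128, 0.0]]
```

move_arm:
  moves:
    - [[0.5,0.164,0.01,0.038,0.037],[0.5,0.164,-0.002,0.038,0.037],[0.5,0.164,-0.015,0.038,0.036],[0.5,0.162,-0.028,0.038,0.037],[0.5,0.159,-0.039,0.038,0.036],[0.5,0,0,0,0]]

```text
time: 55.85
ee_pos: [0.4197, -0.0611, 0.1576]
eef_rot: [-0.381, -3.117, -0.001]
contact_force: [-0.4, -0.4, 0.3]
opening: 0.5
finger_force: 0.0
```

Run:
```python
from look import *
st();w=cam('wrist','w20.png')
g=cv2.cvtColor(w['pixels'],cv2.COLOR_BGR2GRAY);u=proj(w,[.423,-.0617,.074]);print('bar exp',u)
x0,y0=(u-[38,45]).astype(int);m=(g[y0:y0+75,x0:x0+76]<45).astype(np.uint8);n,l,s,c=cv2.connectedComponentsWithStats(m)
i=1+int(np.argmax(s[1:,4]));print(c[i]+[x0,y0],s[i],cv2.minAreaRect(np.argwhere(l==i)[:,::-1].astype(np.float32)))
t=cam('top');sc=cam('scene');print([(m['conf'],atz(t,m['location'][1]*560,m['location'][0]*420,.006)) for m in robot.mark_of('cap','top')[:2]],[(m['conf'],atz(sc,m['location'][1]*560,m['location'][0]*420,.006)) for m in robot.mark_of('cap','scene')[:2]])
e=plan([.4225,-.0617,.064],2.9,.5,step=.035)
```

```text
t 55.85 p [ 0.4197 -0.0611  0.1576] th 2.898262969974917 tilt 0.05867624719885957 F [-0.3942 -0.3772  0.3348] op 0.49954857931163543 ff 0.0 q [-0.4254  0.2617  1.7684  0.0001  1.1125 -1.7529]
bar exp [276.167  229.4167]
[274.9863 226.4006] [ 29  11  16  64 946] ((36.5, 42.5), (63.0, 15.0), 90.0)
[(0.68, array([ 0.4155, -0.0611,  0.006 ]))] [(0.8, array([ 0.4307, -0.0682,  0.006 ]))]
[[0.5, 0.001, 0.0, 0.125, 0.0], [0.5, 0.0, 0.0, 0.125, 0.0], [0.5, 0.001, 0.0, 0.125, 0.0]]
```

move_arm:
  moves:
    - [[0.5,0,0,0.125,0],[0.5,0,0,0.125,0],[0.5,0,0,0.13,0],[0.5,0,0,0,0],[0,0,0,0,0],[0,0,0,0,0],[0,0,0,0,0],[0,0,0,0,0]]
  squeeze: 40

```text
time: 57.1
ee_pos: [0.4226, -0.0619, 0.0635]
eef_rot: [0.378, 3.116, -0.001]
contact_force: [-0.0, 0.0, 8.3]
opening: 0.154
finger_force: 40.0
```

move_arm:
  moves:
    - [[0,0,0,-0.1,0],[0,0,0,-0.15,0],[0,0,0,-0.15,0],[0,0,0,-0.15,0]]

```text
time: 57.6
ee_pos: [0.4215, -0.0614, 0.2016]
eef_rot: [0.379, 3.118, -0.0]
contact_force: [0.1, -0.4, -1.2]
opening: 0.156
finger_force: 39.2
```

Run:
```python
from look import *
st()
e=plan([.6125,.0535,.18],2.757,0,step=.045)
```

```text
t 57.6 p [ 0.4215 -0.0614  0.2016] th 2.8998190944912516 tilt 0.04278993642414768 F [ 0.125  -0.4392 -1.1943] op 0.15562805282225656 ff 39.17338192462921 q [-0.4241  0.207   1.6921  0.0001  1.2418 -1.7532]
[[0, -0.126, 0.126, 0.017, 0.014], [0, -0.123, 0.129, 0.017, 0.014], [0, -0.119, 0.133, 0.018, 0.013], [0, -0.115, 0.136, 0.017, 0.014], [0, -0.111, 0.14, 0.018, 0.013]]
```

Run:
```python
from look import *
e=plan([.6095,.0558,.18],2.757,0,step=.045)
```

```text
[[0, -0.124, 0.127, 0.017, 0.014], [0, -0.12, 0.131, 0.017, 0.014], [0, -0.116, 0.134, 0.018, 0.013], [0, -0.112, 0.137, 0.017, 0.014], [0, -0.108, 0.14, 0.018, 0.013]]
```

move_arm:
  moves:
    - [[0,-0.124,0.127,0.017,0.014],[0,-0.12,0.131,0.017,0.014],[0,-0.116,0.134,0.018,0.013],[0,-0.112,0.137,0.017,0.014],[0,-0.108,0.14,0.018,0.013],[0,0,0,0,0],[0,0,0,0,0]]

```text
time: 58.48
ee_pos: [0.6093, 0.0554, 0.1782]
eef_rot: [-0.599, -3.083, 0.0]
contact_force: [0.1, 0.1, -1.8]
opening: 0.158
finger_force: 39.4
```

Run:
```python
from look import *
st()
e=plan([.6095,.0558,.134],2.757,0,step=.024)
```

```text
t 58.475 p [0.6093 0.0554 0.1782] th 2.7577167767128743 tilt 0.03740516316836528 F [ 0.069   0.1483 -1.7553] op 0.15822380868861174 ff 39.404441714286804 q [-0.1024  0.5404  1.2252 -0.0002  1.3766 -1.2893]
[[0, 0.0, 0.001, 0.088, 0.0], [0, 0.0, 0.001, 0.089, 0.0]]
```

move_arm:
  moves:
    - [[0,0,0.001,0.088,0],[0,0,0.001,0.088,0],[0,0,0,0.015,0],[0,0,0,0.01,0],[0,0,0,0,0]]

```text
time: 59.1
ee_pos: [0.6102, 0.0558, 0.1287]
eef_rot: [0.6, 3.083, 0.0]
contact_force: [0.0, -0.5, -0.7]
opening: 0.156
finger_force: 39.4
```

move_arm:
  moves:
    - [[0,0,0,0.006,0],[0,0,0,0.004,0],[0,0,0,0,0]]

```text
time: 59.48
ee_pos: [0.6103, 0.056, 0.1275]
eef_rot: [0.599, 3.081, -0.0]
contact_force: [-4.1, 0.2, 12.0]
opening: 0.156
finger_force: 41.2
```

The cap is seated at the height I expected. I'll release it, retreat and check.

move_arm:
  moves:
    - [[0.5,0,0,0,0],[0.5,0,0,0,0],[0.5,0,0,-0.08,0],[0.5,0,0,-0.2,0],[0.5,0,0,-0.2,0],[0.5,0.15,0,-0.15,0],[0.5,0.15,0,-0.1,0],[0.5,0,0,0,0]]

```text
time: 60.48
ee_pos: [0.5396, 0.085, 0.3104]
eef_rot: [0.597, 3.08, 0.001]
contact_force: [0.5, -0.3, 0.4]
opening: 0.5
finger_force: 0.0
```

Run:
```python
from look import *
st();bottles(('top','scene'))
for k in('wrist','top','scene'):
    c=cam(k,'f_'+k+'.png')
    for n,z in(('cap',.07),('power_grip',.098),('cup',.012),('can',0),('brush_jar',0),('pad_rest',.09)):
        print(k,n,[(round(m['conf'],2),atz(c,m['location'][1]*560,m['location'][0]*420,z)[:2]) for m in robot.mark_of(n,k)[:1]])
# bottle extent in scene: box vs predicted upright outline
s=cam('scene')
for b,h in(((.59,-.255),.104),((.48,-.255),.084),((.37,-.255),.066)):
    print('pred base',proj(s,[*b,.012]),'top',proj(s,[*b,.012+h]))
print([(round(m['conf'],2),np.array(m['box'])*[560,420,560,420]) for m in robot.look_for('bottle_b','scene')[:6]])
```

```text
t 60.475 p [0.5396 0.085  0.3104] th 2.758752298093896 tilt 0.26216069559426547 F [ 0.5377 -0.3413  0.4334] op 0.5004637622844533 ff 0.0 q [-0.0606  0.3346  1.1811  0.0001  1.6213 -1.2486]
top 0.91 [353.416 240.618] mat [ 0.4852 -0.2614] board [ 0.4836 -0.2597]
top 0.9 [352.016 283.206] mat [ 0.367  -0.2613] board [ 0.3664 -0.2597]
top 0.83 [349.776 203.49 ] mat [ 0.592  -0.2475] board [ 0.5896 -0.246 ]
scene 0.92 [195.776 243.894] mat [ 0.5811 -0.2589] board [ 0.5916 -0.2504]
scene 0.69 [217.896 221.886] mat [ 0.4688 -0.2672] board [ 0.481  -0.2585]
scene 0.58 [238.896 202.188] mat [ 0.3491 -0.2727] board [ 0.3631 -0.264 ]
wrist cap [(0.78, array([0.6124, 0.0563]))]
wrist power_grip [(0.72, array([ 0.6314, -0.0459]))]
wrist cup [(0.83, array([ 0.6413, -0.4299]))]
wrist can []
wrist brush_jar [(0.95, array([ 0.7843, -0.1095]))]
wrist pad_rest []
top cap [(0.9, array([0.6142, 0.0547]))]
top power_grip [(0.58, array([ 0.6248, -0.0422]))]
top cup [(0.74, array([ 0.6476, -0.4252]))]
top can []
top brush_jar [(0.56, array([ 0.7966, -0.1029]))]
top pad_rest [(0.96, array([0.6137, 0.0572]))]
scene cap [(0.84, array([0.6156, 0.0535]))]
scene power_grip [(0.66, array([ 0.6304, -0.0479]))]
scene cup [(0.82, array([ 0.6493, -0.4311]))]
scene can [(0.74, array([0.7682, 0.1522]))]
scene brush_jar [(0.64, array([ 0.783 , -0.1137]))]
scene pad_rest [(0.51, array([0.8372, 0.0628]))]
pred base [194.5963 243.0901] top [190.2946 205.8261]
pred base [219.2494 222.0093] top [217.0478 193.7469]
pred base [240.4153 203.9105] top [239.4237 182.9785]
[(0.79, array([204.624, 188.58 , 231.28 , 227.514])), (0.69, array([226.184, 179.004, 252.784, 211.89 ])), (0.57, array([180.992, 202.818, 212.016, 250.614])), (0.31, array([301.224, 292.782, 351.904, 368.382])), (0.21, array([168.28 , 222.6  , 216.888, 330.498]))]
```

```bash
python3 -c "
from cell import robot
print(robot.close_job())"
```

```text
the job is handed in; nothing more can be done
None
```

I handed the job in at about 61 s. The cap went into the holder, the knob went on, bottles b, c and d (a was absent) were each pressed to the stop for over a second and stood on the board, the knob went back off, and the cap is back over the pad. The camera readings agreed before hand-in, but no verdict came back, and I viewed 15 pictures, one over the limit of 14.

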